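# Close the dust-off tunnel's filter port and run the blocks through

## Task

Get the dust-off tunnel ready: push the filter coupling squarely down onto the grooved port until it sits home on the seat, swing its two cam arms down one after the other as far as they go, and turn the suction collar to 4. Only then run every clear-blue block standing in front of the tunnel through it: lay them upright and lengthwise in the infeed lane and push them under the hood with the push stick (no fingers on a block under the hood) until all have come right out into the outfeed lane. Finish by laying the push stick back in its rest, and leave the other things on the bench alone.

Things in the scene. Friction and masses are not known exactly. Their poses are not given: they have to be found in the camera images.
- tunnel: fixed grey dust-off machine. Origin: on the bench under the hood's middle, on the lane's centre line; -y = feed direction (infeed at +y, the robot's left; outfeed at -y), +x away from the robot. Hood y -40 to +40, 66 mm wide, top at 66 mm. Behind it a flat suction box, x +32 to +157, y -135 to +155, top at 42 mm, with port (x +95, y -70) and collar (x +90, y +95)
- lane_in (a point): on the infeed lane's floor, 12 mm above the bench, on the centre line at the hood's entrance (tunnel y +40); axes as the tunnel's. The lane runs back from here 250 mm, open above and at its rear end, 58 mm wide, narrowing over the last 35 mm to 52 mm. Walls 8 mm thick, 15 mm high over the floor. Tunnel under the hood 52 mm wide, 46 mm high
- lane_out (a point): on the outfeed lane's floor, 12 mm above the bench, on the centre line at the hood's exit (tunnel y -40); axes as the tunnel's. The outfeed lane runs on 227 mm to an end stop, 52 mm wide, walls 15 mm high over the floor
- port_seat (a point): middle of the port's flat seat, 82 mm above the bench (40 mm above the suction box): flange 60 mm across; on it stands the grooved adaptor, 40 mm across, 36 mm high, its top 7 mm coned to 26 mm; groove 27 mm across, 6.5 to 25.5 mm above the seat
- coupling: aluminium filter coupling, 58 mm across, 46 mm high, with a ribbed black filter cup on top (32 mm across, 46 to 78 mm up: grip here) and two opposite cam arms. Origin: centre of its open lower rim (bore 44 mm, 40 mm deep), which rests on the seat when home; z up its axis. Arm pivots 20 mm up, 33 mm from the axis, arm a towards its +x, b towards -x. 0.35 kg. Starts mouth down on the bench
- cam_arm_a (a joint): cam arm on the coupling's +x side: 0 = open, 42 degrees above level; grows as it swings outward and down; 1.69 = stop, 55 degrees below level. Arm 58 mm long from its pivot, 12 mm wide, 8 mm thick, with an upturned toe 13 mm high at the end. Stays where left (3 to 5 N on the toe). Its cam lobe turns into the adaptor's groove: it will not close on a coupling that is not home, and closed it bars the coupling from going on. Press gently
- cam_arm_b (a joint): the same on the coupling's -x side
- cam_arm_a_toe (a point): top of arm a's upturned toe, 58.5 mm from the pivot, the highest point of the arm's end and the place to press it down; it moves on an arc about the pivot from 59 degrees above level (arm at 0) to 38 degrees below (arm at 1.69)
- cam_arm_b_toe (a point): the same on arm b
- suction_collar (a joint): the suction collar's turn, growing clockwise seen from above: value v stands at the index (white mark on the robot's side, tunnel -x) at 0.4 x v rad. 0 = value 0, 2.4 = value 6; it clicks into each value 0 to 6 (about 0.1 N m to turn past a click)
- collar_grip (a point): on the collar's vertical axis at gripping height, 72 mm above the bench: ribbed black sleeve, 44 mm across, 51 to 85 mm above the bench; under it a black skirt with white numerals 0 to 6, 82 mm across, its top at 51 mm
- push_stick: wooden push stick. Origin: its underside below the upright handle; +x forward to the pusher head, z up. Bar 16 mm wide, 18 mm high, from x -30 to +130; pusher head at the front 36 mm wide, 26 mm high; handle 46 mm long (x -23 to +23), 16 mm wide, top 64 mm above the underside: grip it across the 16 mm. 0.11 kg
- stick_tip (a point): middle of the push stick's front face, 130 mm ahead of its origin
- stick_rest (a point): where the push stick's origin lies when in its rest, its +x along the tunnel's -y (14 mm above the bench, at tunnel x -90, y +260; axes as the tunnel's). The rest is two black U-shaped saddles, 12 mm behind and 95 mm ahead of this point, 24 mm wide inside, cheeks 16 mm high. The stick starts there
- block_1: a clear-blue snap block with a white insert, 70 mm long (its x) x 48 mm wide (y) x 41 mm high, 0.055 kg, standing on the bench in front of the tunnel; origin: centre of its underside. Grip it across the 48 mm. Two or all three of the blocks are there in any one run
- block_2: a clear-blue snap block with a white insert, 70 mm long (its x) x 48 mm wide (y) x 41 mm high, 0.055 kg, standing on the bench in front of the tunnel; origin: centre of its underside. Grip it across the 48 mm. Two or all three of the blocks are there in any one run
- block_3: a clear-blue snap block with a white insert, 70 mm long (its x) x 48 mm wide (y) x 41 mm high, 0.055 kg, standing on the bench in front of the tunnel; origin: centre of its underside. Grip it across the 48 mm. Two or all three of the blocks are there in any one run
- glue_bottle: small white bottle, 21 x 60 mm, a bystander: leave alone
- blue_clip_0: blue clip, 35 x 68 x 21 mm, a bystander: leave alone
- blue_frame: flat blue frame, 60 x 74 x 9 mm, a bystander: leave alone
Not all that is in view belongs to the job. Leave any green look-alike of the block_3 alone.

How it is judged:
On the way, in this order (a step that is already met when the one before it is completed fails the run):
1. the coupling sits home on the port's seat (horizontal distance between coupling and port_seat below 0.005 m and z of coupling in the frame of tunnel between 0.078 and 0.087 m and angle between coupling's own z axis and vertical below 0.08 rad), for 0.2 s.
2. coupling home, both cam arms fully down and the suction collar at 4 (all of step 1 and value of joint each of cam_arm_a, cam_arm_b above 1.58 rad and value of joint suction_collar between 1.48 and 1.72 rad), for 0.2 s.
3. the push stick is pushing a block under the hood (((y of block_1 in the frame of tunnel between -0.045 and 0.045 m and x of block_1 in the frame of tunnel between -0.04 and 0.04 m and z of block_1 in the frame of tunnel below 0.03 m and distance between stick_tip and block_1 below 0.05 m) or (y of block_2 in the frame of tunnel between -0.045 and 0.045 m and x of block_2 in the frame of tunnel between -0.04 and 0.04 m and z of block_2 in the frame of tunnel below 0.03 m and distance between stick_tip and block_2 below 0.05 m) or (y of block_3 in the frame of tunnel between -0.045 and 0.045 m and x of block_3 in the frame of tunnel between -0.04 and 0.04 m and z of block_3 in the frame of tunnel below 0.03 m and distance between stick_tip and block_3 below 0.05 m))), for 0.1 s.
4. every block has come right out of the hood into the outfeed lane, upright (x of block_1 in the frame of tunnel between -0.012 and 0.012 m and y of block_1 in the frame of tunnel between -0.26 and -0.07 m and z of block_1 in the frame of tunnel between 0.006 and 0.02 m and angle between each of block_1, block_2, block_3's own z axis and vertical below 0.1 rad and x of block_2 in the frame of tunnel between -0.012 and 0.012 m and y of block_2 in the frame of tunnel between -0.26 and -0.07 m and z of block_2 in the frame of tunnel between 0.006 and 0.02 m and x of block_3 in the frame of tunnel between -0.012 and 0.012 m and y of block_3 in the frame of tunnel between -0.26 and -0.07 m and z of block_3 in the frame of tunnel between 0.006 and 0.02 m), for 0.2 s.
At the end, for the whole second after the job is handed in: Coupling home on the seat (5 mm across, 4 mm high), both arms past 1.58 rad, collar at 1.6 +- 0.12 rad, each block upright in the outfeed lane, centre 70 to 260 mm past the hood middle and 12 mm or less off centre line, stick in its rest (7 mm across, 25 mm along); all at rest (all of step 2 and all of step 4 and x of push_stick in the frame of stick_rest between -0.007 and 0.007 m and y of push_stick in the frame of stick_rest between -0.025 and 0.025 m and z of push_stick in the frame of stick_rest between -0.005 and 0.006 m and angle between push_stick's own z axis and vertical below 0.1 rad and angle between the x axis of push_stick and the y axis of tunnel, either way round below 0.2 rad and linear speed of each of block_1, block_2, block_3, push_stick, coupling below 0.02 m/s); the robot touches nothing.
It fails at once if a block is under the hood before the coupling is home, both arms are down and the collar is at 4 (((y of block_1 in the frame of tunnel between -0.06 and 0.055 m and x of block_1 in the frame of tunnel between -0.04 and 0.04 m and z of block_1 in the frame of tunnel below 0.03 m) or (y of block_2 in the frame of tunnel between -0.06 and 0.055 m and x of block_2 in the frame of tunnel between -0.04 and 0.04 m and z of block_2 in the frame of tunnel below 0.03 m) or (y of block_3 in the frame of tunnel between -0.06 and 0.055 m and x of block_3 in the frame of tunnel between -0.04 and 0.04 m and z of block_3 in the frame of tunnel below 0.03 m)) and not (horizontal distance between coupling and port_seat below 0.005 m and z of coupling in the frame of tunnel between 0.078 and 0.087 m and angle between coupling's own z axis and vertical below 0.08 rad and value of joint each of cam_arm_a, cam_arm_b above 1.58 rad and value of joint suction_collar between 1.48 and 1.72 rad)).
It fails at once if the fingers touch a block under the hood ((y of block_1 in the frame of tunnel between -0.045 and 0.045 m and x of block_1 in the frame of tunnel between -0.04 and 0.04 m and z of block_1 in the frame of tunnel below 0.03 m and contact force between the fingers and block_1 above 0.5 N) or (y of block_2 in the frame of tunnel between -0.045 and 0.045 m and x of block_2 in the frame of tunnel between -0.04 and 0.04 m and z of block_2 in the frame of tunnel below 0.03 m and contact force between the fingers and block_2 above 0.5 N) or (y of block_3 in the frame of tunnel between -0.045 and 0.045 m and x of block_3 in the frame of tunnel between -0.04 and 0.04 m and z of block_3 in the frame of tunnel below 0.03 m and contact force between the fingers and block_3 above 0.5 N)).
It fails at once if a bystander is moved by more than 3 cm (distance of any of glue_bottle, blue_clip_0, blue_frame from where it was at the start of the episode above 0.03 m).
Of block_1, block_2, block_3 only 2 to 3 are there at a start; the rules pass over those that are not, and their reading is None.
At some moment in a run one of coupling, block_1, block_2, block_3 may be knocked a few centimetres aside while the robot is not near it.
It also fails if it takes over 192 s, if anything falls off the work surface, if the arm or the gripper's body presses on something with over 40 N, if the wrist force passes 120 N, or if a joint passes its speed limit or range.

## Robot

A 7-joint arm with a two-finger parallel gripper is mounted at the origin on a cart in front of the work surface, level with it; the furniture and walls round the work are solid. World frame = base frame: x ahead of the robot, y to its left, z up, the work surface at z = 0. Lengths are in m, angles in rad, forces in N, time in s.
With the tool pointing down it reaches from about 0.375 to 0.925 m from the base axis. Payload 3.1 kg.
Tool frame: the origin (TCP) lies midway between the tips of the shut fingers; the grasp point (between the pads) lies 19 mm behind it; z points along the fingers, x is the direction in which the jaws open and shut, and the axes are right-handed (so a half turn about z gives the same grasp; the last joint's range is limited). The gripper opens to 85 mm and grips with 20 to 120 N. Pads are 22 mm wide; open, the fingers measure 114 mm over their backs; the gripper's body (76 mm by 85 mm) begins 54 mm behind the grasp point. The pads swing forward as they close: fully open they stand 13 mm farther back than shut.
Start: joints at [1.12, 0.383, 0.044, 1.598, -0.018, 1.161, -0.05], TCP at [0.225, -0.61, 0.231] pointing down, gripper open.
Joint ranges: [-2.61, 2.61], [-0.41, 2.15], [-1.48, 1.57], [0, 2.5], [-1.57, 4.71], [0.05, 1.97], [-2.85, 2.85]. Speed limits (rad/s): [2.79, 2.79, 3.14, 3.14, 3.14, 3.14, 3.14].

## Interface

Orientations are given as a unit quaternion [x, y, z, w].
In Python, from cell import sense, snapshot, get_calibration, job_done, spot_in, spot_point gives the robot as it stands.
- The arm moves only by the tool apply_moves, never from a script. Its argument "deltas" is a list of rows, each an object with "translation": the shift along the world's x, y, z in cm, a list of three; "spin": the turn about the world's z in degrees; "claw": the gripper's target within -1 to 1 (fully open at 1, half-way at 0, shut at -1). A call has 1 to 10 rows; each row shifts and turns the commanded pose from where the row before left it; what a row does not reach is not made up. A row lasts 1/12 s, in which the tool goes at most 41.7 mm and 7.16 degrees, less where a joint would pass 70% of its speed; a pose out of reach is approached as far as the arm can. A call is refused whole if a number of a shift passes 4.17 or a number of a turn 7.16, either way. A call with a gripper value outside its range is refused whole. The fingers move at their own pace and stop on an object; "force" is the grip in N (left out, the last holds). Time passes only in rows, so rows that do not move let the fingers close. It gives the time, the measured TCP pose, the force and the opening at its end, in the units of the state.
- sense(): the state, without advancing time (a new reading comes with each control period).
- snapshot(name): name is "scene" or "top" or "wrist"; returns (picture, depth): 400x640x3 uint8, red, green, blue; 400x640 float32, m along the optical axis (not along the pixel's ray), 0 where there is no reading.
- get_calibration(name): a dict with "camera_matrix" (3x3 intrinsics, pixels), "pose" (4x4, takes a point from camera to world coordinates). Camera axes: x right, y up, looking along -z (the intrinsics and any distortion apply to the point x, -y, -z); pixel columns grow to the right and rows downward; lengths in m; the calibration is good to about 2 mm. A picture is of the moment at which its call begins: read the wrist's pose just before it. get_calibration takes no time and is no camera call; for the wrist camera it gives the pose at the moment of the call.
- job_done(): hands the job in, once; it reports no verdict.
Trained networks look in the newest picture that a camera, given by its name, has taken for a name from the list of things; names that differ only in an ending like _2 or _b are one class to them, and where a whole thing is asked for, a point or a joint stands for the part that bears it (a point fixed in the world has none). Each returns a list of dicts, best first, with "score" (0 to 1); they miss things now and then, are a little off and sometimes report something else, mostly with a low value. They report only what shows in the picture. A call takes as long as a camera call. They do not tell look-alikes from the thing itself.
- spot_in(camera, query): "pixel" ([column, row] in pixels, amid what is visible of it).
- spot_point(camera, query): "pixel" ([column, row] in pixels: a listed point, or the origin of a listed thing).
The state is a dict: "time": time; "qpos": joint angles; "dq": joint speeds; "tau": joint torques, N m; "ee_pos": TCP position; "tool_rot": TCP orientation; "ft_force": force on the tool from outside, world axes, zero at the start; "moment": the same for the moment, N m; "opening": opening from 0.0 (shut) to 1.0 (fully open).
Only numpy, scipy, OpenCV 4.12 (cv2) and the standard library are available. Lean on these libraries where they do the work, as an engineer would, in place of code of your own. Each camera call takes 0.05 s, during which the arm holds its last target.

## Working session

There is one attempt and no reset: what is moved stays moved. The work goes in short steps, Python scripts to look and compute and a tool call to move; the robot and the scene stay as the last step left them, time stands still between calls to the robot, and variables do not carry over. Pictures are saved under pics/ and viewed, and the job is handed in when it is done.

Besides the shell and the picture viewer there is one more tool, called after ">>>" as a command line: name --argument value ..., lists and objects as JSON in quotes. apply_moves: Moves the arm, as the interface text tells. Its arguments: {"type":"object","properties":{"deltas":{"type":"array"},"force":{"type":"number"}},"required":["deltas"]}

```bash
ls; mkdir -p pics; cat > h.py <<'E'
import numpy as np, cv2
from cell import sense, snapshot, get_calibration, job_done, spot_in, spot_point
def snap(name,fn=None):
    c=get_calibration(name); im,d=snapshot(name)
    if fn: cv2.imwrite('pics/'+fn,im[:,:,::-1])
    return im,d,c
def pt(c,u,v,z):
    K=np.array(c['camera_matrix']);T=np.array(c['pose'])
    return (T@np.array([(u-K[0,2])/K[0,0]*z,-(v-K[1,2])/K[1,1]*z,-z,1]))[:3]
def ray(c,u,v,h):
    a=pt(c,u,v,0.0);b=pt(c,u,v,1.0);t=(h-a[2])/(b[2]-a[2]);return a+t*(b-a)
def proj(c,p):
    K=np.array(c['camera_matrix']);T=np.linalg.inv(np.array(c['pose']))
    q=T@np.append(p,1);return np.array([K[0,0]*q[0]/-q[2]+K[0,2],K[1,1]*-q[1]/-q[2]+K[1,2]])
def cloud(c,d):
    K=np.array(c['camera_matrix']);T=np.array(c['pose'])
    v,u=np.mgrid[0:d.shape[0],0:d.shape[1]]
    P=np.stack([(u-K[0,2])/K[0,0]*d,-(v-K[1,2])/K[1,1]*d,-d,np.ones_like(d)],-1)
    return (P@T.T)[...,:3]
E
python3 - <<'E'
from h import *
np.set_printoptions(precision=4,suppress=True)
s=sense();print(s)
for n in ['scene','top','wrist']:
    im,d,c=snap(n,n+'0.png');print(n,c, (d>0).mean(),d[d>0].min(),d.max())
E
```

```text
pics
{'time': 0.0, 'qpos': array([ 1.1202,  0.3838,  0.0438,  1.5996, -0.0179,  1.1612, -0.0499]), 'dq': array([-0.0015,  0.0001,  0.0018,  0.0006, -0.0007, -0.0019, -0.0012]), 'tau': array([  0.0003, -43.3464,   1.0246, -24.9515,   0.0105,   0.0113,
        -0.    ]), 'ee_pos': array([ 0.2243, -0.6091,  0.2299]), 'tool_rot': array([ 0.8203, -0.572 , -0.0011, -0.0007]), 'ft_force': array([-0.3529,  0.2081, -0.3731]), 'moment': array([ 0.0013, -0.0597, -0.0088]), 'opening': 1.0000612094062056}
scene {'camera_matrix': array([[409.4382,   0.    , 319.8602],
       [  0.    , 409.4382, 200.6123],
       [  0.    ,   0.    ,   1.    ]]), 'pose': array([[-0.5775,  0.556 , -0.5978, -0.3501],
       [-0.8164, -0.3896,  0.4263,  0.5717],
       [ 0.0041,  0.7343,  0.6788,  1.0499],
       [ 0.    ,  0.    ,  0.    ,  1.    ]])} 0.99613671875 0.6998978 2.9674842
top {'camera_matrix': array([[370.5399,   0.    , 319.9013],
       [  0.    , 370.5399, 202.4298],
       [  0.    ,   0.    ,   1.    ]]), 'pose': array([[ 0.0114,  0.9894, -0.1447,  0.3475],
       [-0.9999,  0.0114, -0.0009, -0.0589],
       [ 0.0008,  0.1447,  0.9895,  1.1796],
       [ 0.    ,  0.    ,  0.    ,  1.    ]])} 0.99601953125 0.47475097 2.035635
wrist {'camera_matrix': array([[323.7657,   0.    , 322.0982],
       [  0.    , 323.7657, 199.9291],
       [  0.    ,   0.    ,   1.    ]]), 'pose': array([[ 0.3467,  0.8978,  0.2716,  0.2939],
       [-0.938 ,  0.3325,  0.0981, -0.5852],
       [-0.0023, -0.2887,  0.9574,  0.373 ],
       [ 0.    ,  0.    ,  0.    ,  1.    ]])} 0.996078125 0.060354494 1.4903932
```

View pics/scene0.png

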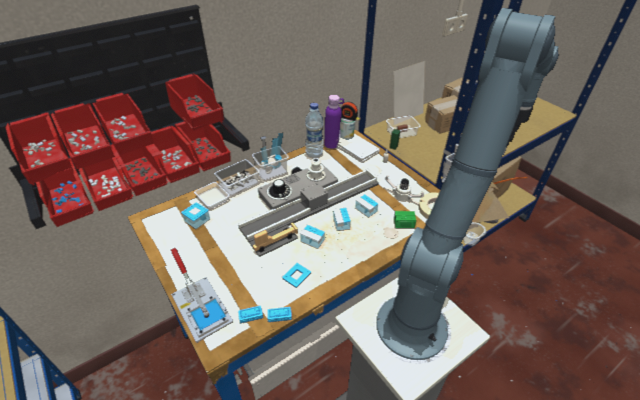

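View pics/top0.png

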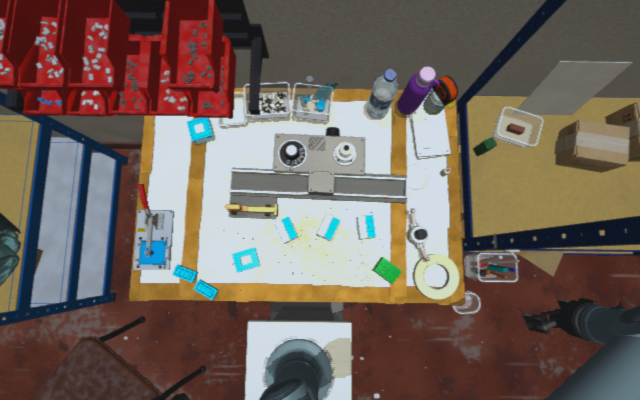

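View pics/wrist0.png

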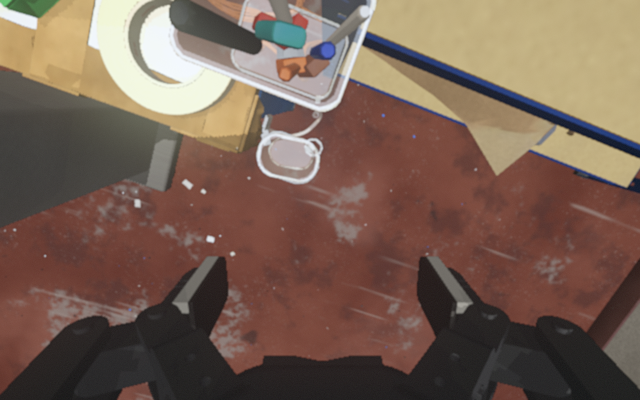

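```bash
python3 - <<'E'
from h import *
np.set_printoptions(precision=4,suppress=True)
im,d,c=snap('top')
crop=im[120:310,170:470]
cv2.imwrite('pics/topc.png',cv2.resize(crop,None,fx=2.6,fy=2.6,interpolation=cv2.INTER_CUBIC)[:,:,::-1])
P=cloud(c,d)
for q in ['block_1','coupling','port_seat','collar_grip','lane_in','lane_out','push_stick','stick_rest','stick_tip','cam_arm_a_toe','tunnel']:
    for r in spot_point('top',q)[:5]:
        u,v=r['pixel'];u,v=int(round(u)),int(round(v))
        print(q,round(r['score'],2),r['pixel'],P[v,u])
im,d,c=snap('scene')
cv2.imwrite('pics/scc.png',cv2.resize(im[110:330,160:480],None,fx=2.4,fy=2.4,interpolation=cv2.INTER_CUBIC)[:,:,::-1])
E
```

```text
block_1 0.84 [287.2, 228.0] [0.4333 0.0422 0.0426]
block_1 0.77 [325.8, 227.4] [ 0.4378 -0.0775  0.0412]
block_1 0.69 [389.1, 268.1] [ 0.3158 -0.2695  0.0406]
block_1 0.64 [367.0, 225.9] [ 0.4424 -0.2037  0.0409]
coupling 0.8 [415.5, 238.0] [ 0.4067 -0.3509  0.0512]
port_seat 0.65 [345.3, 152.3] [ 0.6545 -0.1305  0.1167]
collar_grip 0.75 [290.3, 150.9] [0.6659 0.0353 0.0817]
collar_grip 0.72 [309.2, 182.2] [ 0.5739 -0.0237  0.0625]
collar_grip 0.62 [285.2, 230.3] [0.427  0.0481 0.0439]
collar_grip 0.36 [425.0, 256.8] [ 0.35   -0.3784  0.0443]
lane_in 0.85 [304.9, 178.3] [ 0.5974 -0.009   0.0104]
lane_out 0.63 [336.2, 189.5] [ 0.5591 -0.109   0.0113]
push_stick 0.66 [240.1, 207.6] [0.4913 0.1853 0.06  ]
push_stick 0.46 [288.2, 226.1] [0.4398 0.0396 0.0386]
stick_rest 0.68 [239.4, 209.0] [0.4874 0.1869 0.066 ]
stick_rest 0.31 [321.5, 186.7] [ 0.5579 -0.0638  0.067 ]
stick_tip 0.89 [275.0, 210.1] [0.4888 0.0809 0.0406]
cam_arm_a_toe 0.71 [334.5, 186.8] [ 0.5695 -0.1026  0.0077]
cam_arm_a_toe 0.7 [366.9, 226.1] [ 0.4424 -0.2037  0.0409]
cam_arm_a_toe 0.56 [418.6, 213.9] [ 0.486  -0.3753  0.0016]
tunnel 0.56 [319.3, 189.0] [ 0.5519 -0.0547  0.0653]
tunnel 0.52 [416.8, 212.1] [ 0.4926 -0.3695 -0.0001]
```

View pics/topc.png

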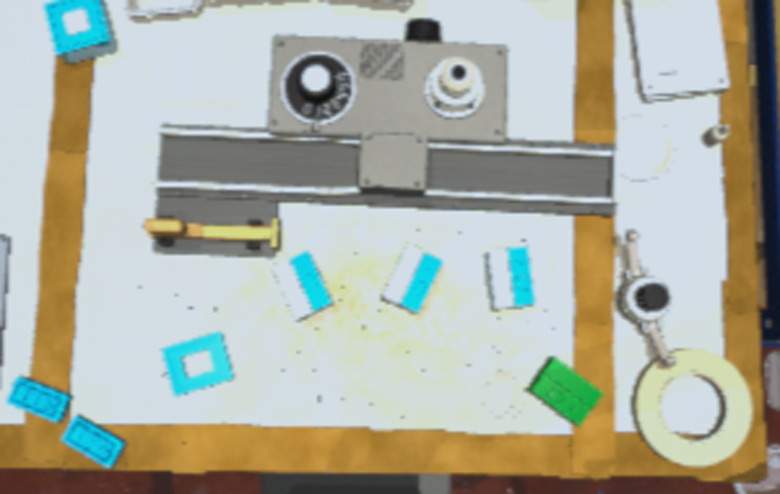

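View pics/scc.png

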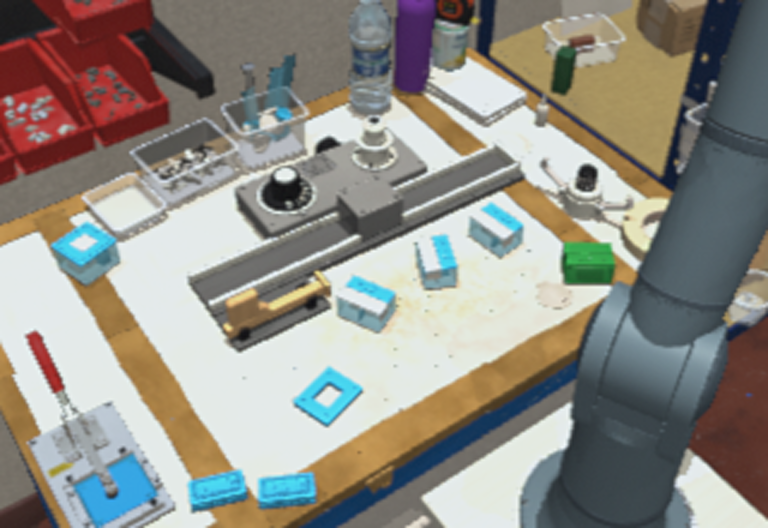

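```bash
cat > meas.py <<'E'
from h import *
np.set_printoptions(precision=4,suppress=True)
def rect(Q):
    (cx,cy),(w,h),a=cv2.minAreaRect(Q[:,:2].astype(np.float32))
    a=np.radians(a)
    if w<h: w,h=h,w;a+=np.pi/2
    a=(a+np.pi/2)%np.pi-np.pi/2
    return np.array([cx,cy,w,h]),np.degrees(a)
if __name__=='__main__':
    for cam in ['top','scene']:
        im,d,c=snap(cam);P=cloud(c,d)
        R=(P[...,0]>.3)&(P[...,0]<.8)&(P[...,1]>-.45)&(P[...,1]<.3)
        print(cam)
        for lo,hi,nm in [(.034,.048,'41'),(.060,.071,'66'),(.021,.031,'walls'),(.07,.2,'hi'),(.048,.07,'mid')]:
            m=(R&(P[...,2]>lo)&(P[...,2]<hi)).astype(np.uint8)
            n,l,st,_=cv2.connectedComponentsWithStats(m)
            for i in range(1,n):
                if st[i,4]<25: continue
                Q=P[l==i];r,a=rect(Q)
                print(nm,st[i,4],r,round(a,1),'z',np.median(Q[:,2]))
E
python3 meas.py
```

```text
top
41 27 [0.7952 0.1401 0.0683 0.0023] -87.1 z 0.039446954201211026
41 2628 [ 0.684  -0.0523  0.2903  0.1539] 88.1 z 0.04171145709375612
41 34 [0.4908 0.0812 0.0339 0.0071] 1.5 z 0.03906831803119204
41 29 [0.4936 0.179  0.0199 0.0135] -88.4 z 0.042731929864462836
41 30 [ 0.4775 -0.3444  0.0289  0.0114] 20.9 z 0.040802500247452245
41 353 [ 0.4394 -0.0835  0.0704  0.0483] -25.2 z 0.03964411189911621
41 350 [ 0.4413 -0.2003  0.0699  0.0479] 7.3 z 0.03952376656627965
41 352 [0.4302 0.0479 0.0709 0.0483] 27.4 z 0.03997508366275382
41 122 [ 0.4186 -0.3598  0.0521  0.0518] -69.8 z 0.04445333608321611
41 27 [ 0.3535 -0.3788  0.0242  0.0109] 12.9 z 0.0415314685136996
41 266 [ 0.3095 -0.2652  0.07    0.0484] 55.2 z 0.03915295551549414
66 548 [ 0.5758 -0.0575  0.0798  0.067 ] -89.6 z 0.06545292575990413
walls 74 [0.7817 0.2327 0.0949 0.0277] -85.0 z 0.023774620612783903
walls 580 [ 0.7357 -0.4033  0.1283  0.0942] 0.8 z 0.02251793119710277
walls 176 [0.6134 0.1069 0.2463 0.0096] 87.6 z 0.026251384715531345
walls 168 [ 0.5999 -0.2157  0.2281  0.0093] 87.8 z 0.02596781941239612
walls 208 [0.5482 
[... 2946 characters left out ...]
0.0472] 58.2 z 0.08791038693174813
hi 107 [0.6658 0.0352 0.0444 0.0442] -78.4 z 0.08293938416066649
hi 43 [ 0.4166 -0.3591  0.0298  0.0284] -0.9 z 0.07560767470371377
hi 55 [0.4916 0.2068 0.0434 0.0174] 86.0 z 0.07549275080724782
mid 99 [ 0.7942 -0.0213  0.1124  0.0101] 86.6 z 0.05979330607567113
mid 64 [0.7924 0.1147 0.1354 0.0117] -85.8 z 0.054699269119592664
mid 70 [ 0.6583 -0.1256  0.0666  0.0459] 51.5 z 0.051617825433752706
mid 333 [ 0.5717 -0.057   0.0809  0.0742] -89.5 z 0.06368220791242285
mid 45 [ 0.4136 -0.3508  0.0362  0.0184] 35.2 z 0.05843793311180823
mid 158 [0.6618 0.039  0.0818 0.0721] 61.6 z 0.05110425859348622
mid 65 [0.4865 0.2094 0.045  0.0125] 78.2 z 0.059560373373227504
```

>>> apply_moves --deltas '[{"translation": [2.4,3.1,0],"spin": -0.6,"claw": 1},{"translation": [2.4,3.1,0],"spin": -0.6,"claw": 1},{"translation": [2.4,3.1,0],"spin": -0.6,"claw": 1},{"translation": [2.4,3.1,0],"spin": -0.6,"claw": 1},{"translation": [2.4,3.1,0],"spin": -0.6,"claw": 1},{"translation": [2.4,3.1,0],"spin": -0.6,"claw": 1},{"translation": [2.4,3.1,0],"spin": -0.6,"claw": 1},{"translation": [2.4,3.1,0],"spin": -0.6,"claw": 1},{"translation": [0,0,0],"spin": 0,"claw": 1},{"translation": [0,0,0],"spin": 0,"claw": 1}]' --force 40

```text
time: 1.73
ee_pos: [0.4194, -0.3585, 0.2316]
tool_rot: [0.798, -0.603, 0.0, -0.001]
ft_force: [0.1, -0.6, -0.6]
opening: 0.998
```

```bash
python3 - <<'E'
from h import *
from meas import rect
im,d,c=snap('wrist','w1.png');P=cloud(c,d)
print(sense()['ee_pos'])
for lo,hi in [(.07,.085),(.04,.05),(.055,.085)]:
    m=((P[...,2]>lo)&(P[...,2]<hi)&(abs(P[...,0]-.417)<.09)&(abs(P[...,1]+.36)<.06)).astype(np.uint8)
    n,l,st,_=cv2.connectedComponentsWithStats(m)
    for i in range(1,n):
        if st[i,4]>40: Q=P[l==i];print(lo,st[i,4],rect(Q),Q.mean(0))
E
```

```text
[ 0.4174 -0.361   0.2315]
0.07 899 (array([ 0.4211, -0.3647,  0.0323,  0.0316]), np.float64(14.9293851852417)) [ 0.4219 -0.3647  0.0776]
0.04 139 (array([ 0.4818, -0.3482,  0.0135,  0.0119]), np.float64(15.92623710632324)) [ 0.4827 -0.3477  0.0435]
0.04 982 (array([ 0.4212, -0.3646,  0.0526,  0.0523]), np.float64(-73.48371696472167)) [ 0.4281 -0.3625  0.0457]
0.04 162 (array([ 0.3565, -0.3829,  0.0184,  0.01  ]), np.float64(15.952543258666985)) [ 0.356  -0.383   0.0446]
0.055 154 (array([ 0.4939, -0.3443,  0.0118,  0.0112]), np.float64(14.788754463195799)) [ 0.4936 -0.3447  0.0617]
0.055 991 (array([ 0.4213, -0.3649,  0.0326,  0.0319]), np.float64(66.06494140625)) [ 0.4228 -0.3643  0.0763]
0.055 84 (array([ 0.3476, -0.3858,  0.0112,  0.0106]), np.float64(15.93523788452149)) [ 0.3496 -0.3849  0.062 ]
```

View pics/w1.png

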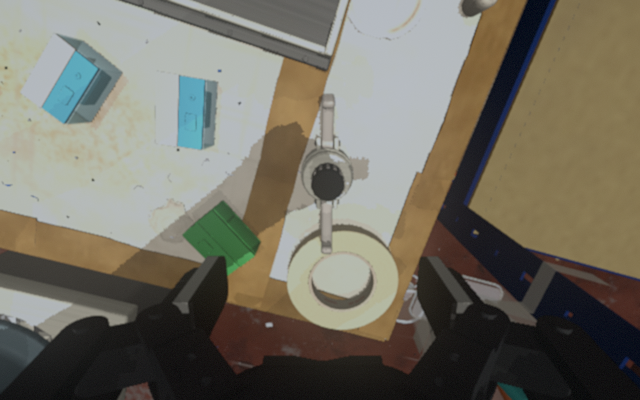

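>>> apply_moves --deltas '[{"translation": [0.1,-0.1,-3],"spin": 0,"claw": 1},{"translation": [0,0,-3],"spin": 0,"claw": 1},{"translation": [0,0,-3],"spin": 0,"claw": 1},{"translation": [0,0,0],"spin": 0,"claw": 1},{"translation": [0,0,0],"spin": 0,"claw": 1},{"translation": [0,0,0],"spin": 0,"claw": 1}]'

```text
time: 2.28
ee_pos: [0.4176, -0.3648, 0.1426]
tool_rot: [0.795, -0.607, 0.001, 0.0]
ft_force: [0.2, -0.6, 1.4]
opening: 1.0
```

```bash
cat > cp.py <<'E'
from h import *
from meas import rect
import sys
im,d,c=snap('wrist','w2.png');P=cloud(c,d)
s=sense();print(s['ee_pos'],s['time'])
for lo,hi in [(.07,.085),(.04,.05),(.055,.085)]:
    m=((P[...,2]>lo)&(P[...,2]<hi)&(abs(P[...,0]-.417)<.09)&(abs(P[...,1]+.36)<.06)).astype(np.uint8)
    n,l,st,_=cv2.connectedComponentsWithStats(m)
    for i in range(1,n):
        if st[i,4]>40: Q=P[l==i];print(lo,st[i,4],rect(Q),Q.mean(0))
E
python3 cp.py
```

```text
[ 0.4185 -0.365   0.1435] 2.3333
0.07 1714 (array([ 0.4211, -0.3649,  0.0323,  0.0322]), np.float64(-43.55233001708985)) [ 0.422  -0.3646  0.0776]
0.04 267 (array([ 0.4819, -0.3479,  0.0147,  0.0118]), np.float64(16.8254508972168)) [ 0.4823 -0.3479  0.0436]
0.04 1646 (array([ 0.4236, -0.3642,  0.0527,  0.0472]), np.float64(-74.8305253982544)) [ 0.4303 -0.3624  0.0457]
0.04 323 (array([ 0.355 , -0.3831,  0.0212,  0.011 ]), np.float64(15.398184776306152)) [ 0.355  -0.383   0.0448]
0.055 310 (array([ 0.4935, -0.3448,  0.012 ,  0.0116]), np.float64(-74.64009952545165)) [ 0.4933 -0.3448  0.0619]
0.055 1931 (array([ 0.4212, -0.3649,  0.0325,  0.0324]), np.float64(-43.55233001708985)) [ 0.4232 -0.3643  0.0759]
0.055 143 (array([ 0.3494, -0.385 ,  0.0111,  0.0075]), np.float64(-74.5980339050293)) [ 0.35   -0.3847  0.0621]
```

View pics/w2.png

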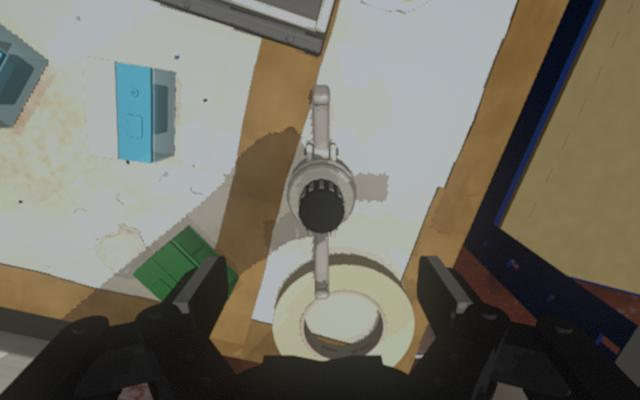

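>>> apply_moves --deltas '[{"translation": [0.2,-0.1,-3],"spin": 0,"claw": 1},{"translation": [0,0,-3],"spin": 0,"claw": 1},{"translation": [0,0,-2.8],"spin": 0,"claw": 1},{"translation": [0,0,0],"spin": 0,"claw": 1},{"translation": [0,0,0],"spin": 0,"claw": 0},{"translation": [0,0,0],"spin": 0,"claw": -0.5},{"translation": [0,0,0],"spin": 0,"claw": -1},{"translation": [0,0,0],"spin": 0,"claw": -1},{"translation": [0,0,0],"spin": 0,"claw": -1},{"translation": [0,0,0],"spin": 0,"claw": -1}]'

```text
time: 3.17
ee_pos: [0.421, -0.3646, 0.0556]
tool_rot: [0.796, -0.606, 0.002, -0.0]
ft_force: [-1.4, 1.7, 6.6]
opening: 0.358
```

```bash
python3 cp.py; python3 -c "
from h import *
print(sense())"
```

```text
[ 0.421  -0.3646  0.0555] 3.2167
0.07 5571 (array([ 0.4223, -0.367 ,  0.057 ,  0.032 ]), np.float64(-61.56603050231934)) [ 0.4244 -0.3651  0.0779]
0.04 596 (array([ 0.4819, -0.3487,  0.0135,  0.0118]), np.float64(13.003243446350092)) [ 0.4821 -0.3486  0.0437]
0.04 2717 (array([ 0.4335, -0.361 ,  0.0532,  0.0262]), np.float64(-70.12931060791016)) [ 0.4363 -0.3612  0.0459]
0.04 374 (array([ 0.3598, -0.3826,  0.0124,  0.0112]), np.float64(15.195455551147457)) [ 0.3593 -0.3827  0.0428]
0.055 812 (array([ 0.4937, -0.3458,  0.0119,  0.0117]), np.float64(15.360182762145994)) [ 0.4935 -0.3457  0.0621]
0.055 6913 (array([ 0.4223, -0.367 ,  0.057 ,  0.032 ]), np.float64(-61.56603050231934)) [ 0.4259 -0.3646  0.0752]
{'time': 3.2167, 'qpos': array([ 0.73157236,  0.43555388, -0.1083323 ,  1.94587527,  0.0660256 ,
        0.76045387, -0.71588662]), 'dq': array([ 0.00074183,  0.00120749,  0.00047529, -0.00135681, -0.00043857,
        0.0010898 ,  0.00056159]), 'tau': array([ 3.50459162e-01, -3.63760400e+01, -5.57157083e-02, -1.77684814e+01,
        1.27050416e-01, -4.99338191e-01,  1.44640112e-02]), 'ee_pos': array([ 0.42100584, -0.36455399,  0.05553815]), 'tool_rot': array([ 7.95646588e-01, -6.05759186e-01,  1.51876272e-03, -9.76144730e-05]), 'ft_force': array([-1.51040593,  1.9458585 ,  7.04385916]), 'moment': array([ 0.26054063,  0.23000563, -0.01637801]), 'opening': 0.35814254104392185}
```

View pics/w2.png

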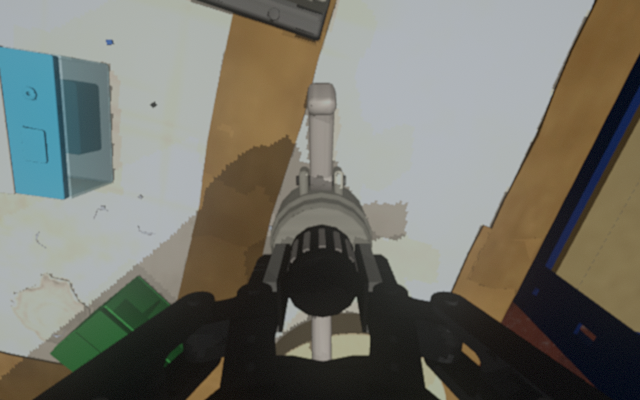

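```bash
python3 - <<'E'
from h import *
im,d,c=snap('top');P=cloud(c,d)
sub=im[120:150,315:365]
m=(im.sum(-1)<150)&(P[...,0]>.7)&(P[...,0]<.85)&(abs(P[...,1]+.1)<.12)
Q=P[m];print(len(Q),np.percentile(Q,[2,50,98],axis=0))
E
```

```text
71 [[ 0.73427403 -0.11209591  0.03566476]
 [ 0.74421331 -0.09389343  0.04177238]
 [ 0.75539066 -0.07802688  0.0484504 ]]
```

>>> apply_moves --deltas '[{"translation": [0,0,2],"spin": 0,"claw": -1},{"translation": [0,0,4],"spin": 0,"claw": -1},{"translation": [0,0,4],"spin": 0,"claw": -1},{"translation": [0,0,4],"spin": 0,"claw": -1},{"translation": [2.5,2.5,4],"spin": -3,"claw": -1},{"translation": [2.5,2.5,2],"spin": -3,"claw": -1},{"translation": [2.5,2.5,0],"spin": -3,"claw": -1},{"translation": [2.5,2.5,0],"spin": -3,"claw": -1},{"translation": [2.5,2.5,0],"spin": -2,"claw": -1},{"translation": [0,0,0],"spin": 0,"claw": -1}]'

```text
time: 4.1
ee_pos: [0.5453, -0.233, 0.2442]
tool_rot: [0.72, -0.694, -0.001, -0.005]
ft_force: [1.9, 3.7, -4.0]
opening: 0.359
```

>>> apply_moves --deltas '[{"translation": [1.5,2,0],"spin": -3,"claw": -1},{"translation": [1.5,2,0],"spin": 0,"claw": -1},{"translation": [0,0,0],"spin": 0,"claw": -1},{"translation": [0,0,0],"spin": 0,"claw": -1},{"translation": [0,0,0],"spin": 0,"claw": -1}]'

```text
time: 4.52
ee_pos: [0.5679, -0.2045, 0.2434]
tool_rot: [-0.698, 0.716, 0.001, -0.001]
ft_force: [-0.3, -0.5, -5.0]
opening: 0.359
```

```bash
cat > port.py <<'E'
from h import *
from meas import rect
im,d,c=snap('wrist','w3.png');P=cloud(c,d)
s=sense();print(s['ee_pos'],s['tool_rot'],s['ft_force'],s['time'])
for cx,cy,r,B in [(.6685,-.131,.05,[(.079,.086),(.109,.122)]),(.669,.034,.06,[(.048,.055),(.08,.09)]),(.576,-.058,.06,[(.06,.07)])]:
  for lo,hi in B:
    m=((P[...,2]>lo)&(P[...,2]<hi)&(abs(P[...,0]-cx)<r)&(abs(P[...,1]-cy)<r)).astype(np.uint8)
    n,l,st,_=cv2.connectedComponentsWithStats(m)
    for i in range(1,n):
        if st[i,4]>80: Q=P[l==i];cc=cv2.minEnclosingCircle(Q[:,:2].astype(np.float32));print(lo,st[i,4],rect(Q),np.round(cc[0],4),round(cc[1],4),Q.mean(0).round(4))
E
python3 port.py
```

```text
[ 0.5677 -0.2056  0.2435] [-0.6969  0.7171  0.0006 -0.0011] [-1.0593 -0.0979 -4.4807] 4.5667
0.079 1489 (array([ 0.6695, -0.137 ,  0.0593,  0.0566]), np.float64(-18.872756958007805)) [ 0.6698 -0.1358] 0.0299 [ 0.6677 -0.1447  0.0824]
0.109 2131 (array([ 0.6695, -0.1359,  0.0391,  0.039 ]), np.float64(52.28932571411132)) [ 0.6698 -0.1357] 0.0202 [ 0.6694 -0.1372  0.1163]
0.048 3189 (array([0.6698, 0.0257, 0.0814, 0.0761]), np.float64(-3.083457946777357)) [0.6705 0.0301] 0.0429 [0.6703 0.0168 0.0514]
0.08 2267 (array([0.6697, 0.028 , 0.0444, 0.0442]), np.float64(37.077732086181655)) [0.6697 0.0288] 0.0232 [0.6699 0.0266 0.0855]
0.06 5145 (array([ 0.5771, -0.0635,  0.0806,  0.0663]), np.float64(88.16899108886719)) [ 0.5769 -0.0636] 0.0509 [ 0.5785 -0.0645  0.0661]
```

View pics/w3.png

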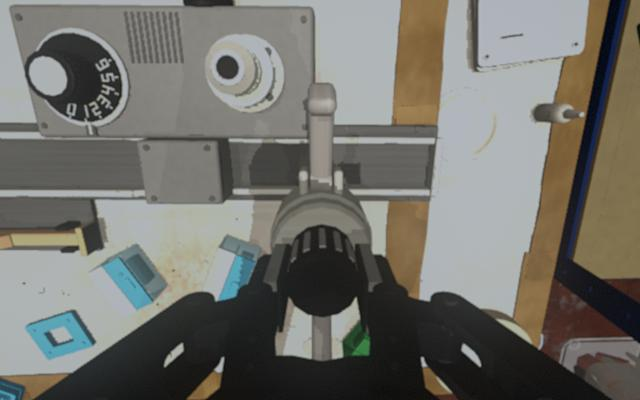

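>>> apply_moves --deltas '[{"translation": [2.0,1.4,0],"spin": 0,"claw": -1},{"translation": [2.0,1.4,0],"spin": 0,"claw": -1},{"translation": [2.0,1.4,0],"spin": 0,"claw": -1},{"translation": [2.0,1.4,0],"spin": 0,"claw": -1},{"translation": [2.0,1.4,0],"spin": 0,"claw": -1},{"translation": [0,0,0],"spin": 0,"claw": -1},{"translation": [0,0,0],"spin": 0,"claw": -1},{"translation": [0,0,0],"spin": 0,"claw": -1},{"translation": [0,0,0],"spin": 0,"claw": -1}]'

```text
time: 5.32
ee_pos: [0.6677, -0.1374, 0.244]
tool_rot: [-0.696, 0.718, -0.0, -0.001]
ft_force: [-0.0, -0.5, -4.3]
opening: 0.355
```

```bash
python3 - <<'E'
from h import *
s=sense();print(s['ee_pos'],s['tool_rot'],s['ft_force'],s['moment'])
im=cv2.imread('pics/w3.png');cv2.imwrite('pics/dial.png',cv2.resize(im[20:150,10:150],None,fx=4,fy=4,interpolation=cv2.INTER_CUBIC))
E
```

```text
[ 0.66769461 -0.13741313  0.24402292] [-6.96044090e-01  7.17997912e-01 -5.09942581e-05 -1.27276998e-03] [-0.01452932 -0.47836651 -4.29840417] [0.01907788 0.02102669 0.00646797]
```

View pics/dial.png

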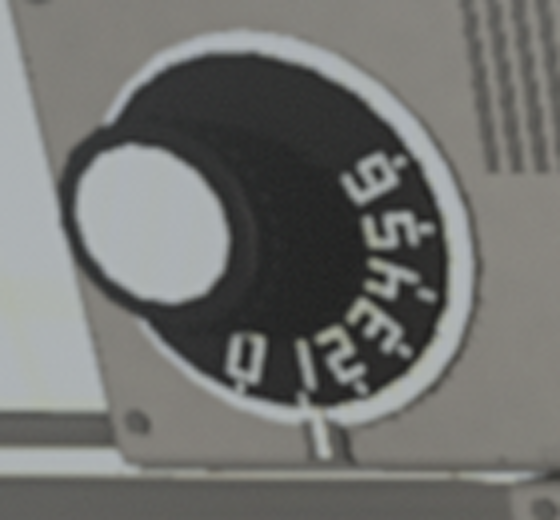

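>>> apply_moves --deltas '[{"translation": [0.2,0.15,-3],"spin": 0,"claw": -1},{"translation": [0,0,-2.4],"spin": 0,"claw": -1},{"translation": [0,0,0],"spin": 0,"claw": -1},{"translation": [0,0,0],"spin": 0,"claw": -1},{"translation": [0,0,0],"spin": 0,"claw": -1},{"translation": [0,0,-1],"spin": 0,"claw": -1},{"translation": [0,0,-1],"spin": 0,"claw": -1},{"translation": [0,0,0],"spin": 0,"claw": -1}]' --force 70

```text
time: 5.98
ee_pos: [0.6698, -0.1329, 0.1687]
tool_rot: [-0.697, 0.717, 0.001, -0.001]
ft_force: [-0.9, 0.3, -5.8]
opening: 0.35
```

```bash
python3 port.py
```

```text
[ 0.6698 -0.1329  0.169 ] [-0.6973  0.7168  0.0013 -0.0011] [ 0.0851  0.0782 -4.9419] 6.0333
0.079 278 (array([ 0.6823, -0.1582,  0.0306,  0.009 ]), np.float64(39.675148010253906)) [ 0.6816 -0.1573] 0.0157 [ 0.6829 -0.1579  0.0822]
0.048 3802 (array([0.6718, 0.0247, 0.0814, 0.073 ]), np.float64(24.830535888671875)) [0.6702 0.0288] 0.0412 [0.677  0.0179 0.0513]
0.08 2745 (array([0.6702, 0.0284, 0.0445, 0.0442]), np.float64(-30.73276901245119)) [0.6702 0.0286] 0.0232 [0.6713 0.0268 0.0854]
0.06 1467 (array([ 0.5956, -0.0493,  0.0505,  0.0322]), np.float64(89.83930206298828)) [ 0.6004 -0.0493] 0.0271 [ 0.6004 -0.0475  0.0656]
0.06 149 (array([ 0.56  , -0.1017,  0.0346,  0.0103]), np.float64(-20.360000610351552)) [ 0.5613 -0.0984] 0.0174 [ 0.5575 -0.1005  0.0648]
```

View pics/w3.png

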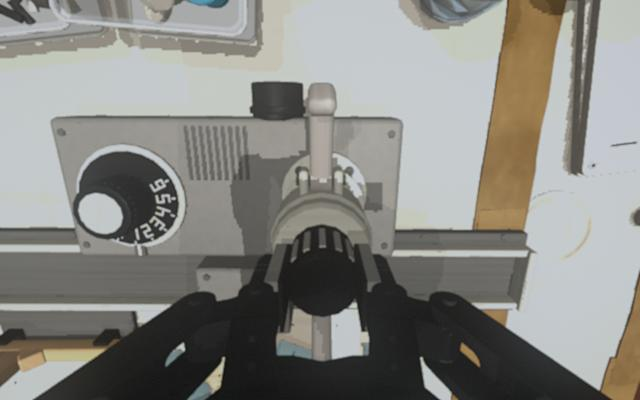

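>>> apply_moves --deltas '[{"translation": [0,-0.3,0],"spin": 0,"claw": -1},{"translation": [0,0,0],"spin": 0,"claw": -1},{"translation": [0,0,-0.8],"spin": 0,"claw": -1},{"translation": [0,0,-0.8],"spin": 0,"claw": -1},{"translation": [0,0,-0.5],"spin": 0,"claw": -1},{"translation": [0,0,-0.5],"spin": 0,"claw": -1},{"translation": [0,0,-0.3],"spin": 0,"claw": -1},{"translation": [0,0,0],"spin": 0,"claw": -1},{"translation": [0,0,0],"spin": 0,"claw": -1}]'

```text
time: 6.78
ee_pos: [0.671, -0.1359, 0.141]
tool_rot: [-0.697, 0.717, 0.0, -0.0]
ft_force: [-0.0, 0.2, -4.9]
opening: 0.346
```

>>> apply_moves --deltas '[{"translation": [0,0,-0.2],"spin": 0,"claw": -1},{"translation": [0,0,-0.2],"spin": 0,"claw": -1},{"translation": [0,0,-0.2],"spin": 0,"claw": -1},{"translation": [0,0,0],"spin": 0,"claw": -1},{"translation": [0,0,0],"spin": 0,"claw": -1}]'

```text
time: 7.2
ee_pos: [0.6722, -0.1359, 0.1379]
tool_rot: [-0.697, 0.717, -0.001, 0.001]
ft_force: [-2.8, 1.0, 5.4]
opening: 0.348
```

>>> apply_moves --deltas '[{"translation": [0,0,-0.3],"spin": 0,"claw": -1},{"translation": [0,0,-0.3],"spin": 0,"claw": -1},{"translation": [0,0,0],"spin": 0,"claw": -1},{"translation": [0,0,0],"spin": 0,"claw": -1}]'

```text
time: 7.53
ee_pos: [0.6728, -0.1357, 0.1377]
tool_rot: [-0.697, 0.717, -0.002, 0.001]
ft_force: [-10.3, 2.5, 23.2]
opening: 0.349
```

```bash
python3 port.py
```

```text
[ 0.6728 -0.1357  0.1377] [-0.6973  0.7168 -0.0016  0.0008] [-10.7589   1.9252  24.3081] 7.5833
0.109 426 (array([ 0.71  , -0.1375,  0.0171,  0.0112]), np.float64(-2.8422012329101385)) [ 0.7103 -0.1377] 0.0096 [ 0.712  -0.1376  0.1115]
0.109 1346 (array([ 0.6901, -0.137 ,  0.0568,  0.0428]), np.float64(88.87900543212892)) [ 0.6819 -0.1368] 0.0314 [ 0.6959 -0.1368  0.1139]
0.109 262 (array([ 0.6218, -0.1353,  0.0115,  0.0066]), np.float64(89.04860687255861)) [ 0.6214 -0.1352] 0.0065 [ 0.6217 -0.1352  0.1175]
0.048 4747 (array([0.6719, 0.0246, 0.0813, 0.0725]), np.float64(24.54405975341797)) [0.6696 0.0301] 0.0425 [0.6773 0.0177 0.0513]
0.08 3565 (array([0.6706, 0.0282, 0.0448, 0.0442]), np.float64(76.90890502929688)) [0.6705 0.0284] 0.0231 [0.6715 0.0264 0.0853]
0.06 95 (array([ 0.6107, -0.0305,  0.0134,  0.0049]), np.float64(-69.54105949401855)) [ 0.6084 -0.0313] 0.0068 [ 0.6102 -0.0298  0.0633]
0.06 212 (array([ 0.6081, -0.0564,  0.029 ,  0.0063]), np.float64(-88.71707057952881)) [ 0.6106 -0.0563] 0.0146 [ 0.6091 -0.06    0.0639]
0.06 169 (array([ 0.563 , -0.1004,  0.0229,  0.0053]), np.float64(-2.772064208984375)) [ 0.563  -0.1008] 0.0117 [ 0.563  -0.1006  0.0649]
```

View pics/w3.png

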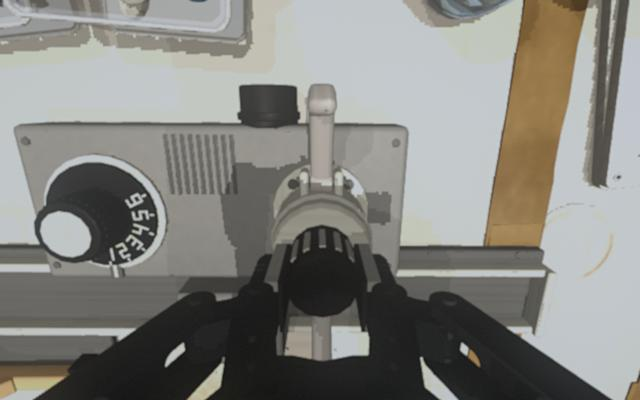

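>>> apply_moves --deltas '[{"translation": [-0.3,0,0.5],"spin": 0,"claw": -1},{"translation": [0,0,0],"spin": 0,"claw": 0},{"translation": [0,0,0],"spin": 0,"claw": 0.3},{"translation": [0,0,0],"spin": 0,"claw": 0.3},{"translation": [0,0,3],"spin": 0,"claw": 0.3},{"translation": [0,0,4],"spin": 0,"claw": 0.3},{"translation": [-1,0,2],"spin": 0,"claw": -1},{"translation": [-3,0,0],"spin": 0,"claw": -1},{"translation": [0,0,0],"spin": 0,"claw": -1},{"translation": [0,0,0],"spin": 0,"claw": -1}]'

```text
time: 8.42
ee_pos: [0.6264, -0.1365, 0.2234]
tool_rot: [-0.697, 0.717, 0.001, -0.001]
ft_force: [0.0, 0.1, 0.2]
opening: 0.083
```

```bash
cat > cpl.py <<'E'
from h import *
from meas import rect
im,d,c=snap('wrist','w4.png');P=cloud(c,d)
s=sense();print(s['ee_pos'],s['ft_force'],s['time'])
for lo,hi,mn in [(.15,.166,40),(.124,.132,60),(.1,.155,60),(.05,.1,60)]:
    m=((P[...,2]>lo)&(P[...,2]<hi)&(abs(P[...,0]-.6695)<.11)&(abs(P[...,1]+.136)<.05)).astype(np.uint8)
    n,l,st,_=cv2.connectedComponentsWithStats(m)
    for i in range(1,n):
        if st[i,4]>mn: Q=P[l==i];print(lo,st[i,4],rect(Q),Q.mean(0).round(4),'zmax',Q[:,2].max().round(4),'xr',Q[:,0].min().round(4),Q[:,0].max().round(4))
E
python3 cpl.py
```

```text
[ 0.6276 -0.1362  0.2236] [-0.3546  0.0412  0.04  ] 8.4667
0.15 1955 (array([ 0.669 , -0.1366,  0.0326,  0.0323]), np.float64(62.45303344726562)) [ 0.6695 -0.1365  0.1598] zmax 0.1623 xr 0.6529 0.6852
0.124 329 (array([ 0.735 , -0.1376,  0.0146,  0.0116]), np.float64(-1.467285156250003)) [ 0.7356 -0.1378  0.1274] zmax 0.1317 xr 0.7276 0.7424
0.124 1992 (array([ 0.6688, -0.1362,  0.0529,  0.0524]), np.float64(88.57723236083984)) [ 0.6741 -0.1369  0.1279] zmax 0.1311 xr 0.6426 0.695
0.124 260 (array([ 0.5994, -0.1353,  0.0155,  0.0113]), np.float64(-1.6255874633789107)) [ 0.5995 -0.1353  0.1277] zmax 0.1316 xr 0.5915 0.6071
0.1 5461 (array([ 0.67  , -0.1368,  0.1558,  0.0573]), np.float64(-17.914222717285163)) [ 0.6773 -0.1369  0.124 ] zmax 0.155 xr 0.5874 0.7504
0.05 943 (array([ 0.5847, -0.095 ,  0.0503,  0.018 ]), np.float64(-0.07286071777344016)) [ 0.5873 -0.0951  0.065 ] zmax 0.069 xr 0.5595 0.6098
```

View pics/w4.png

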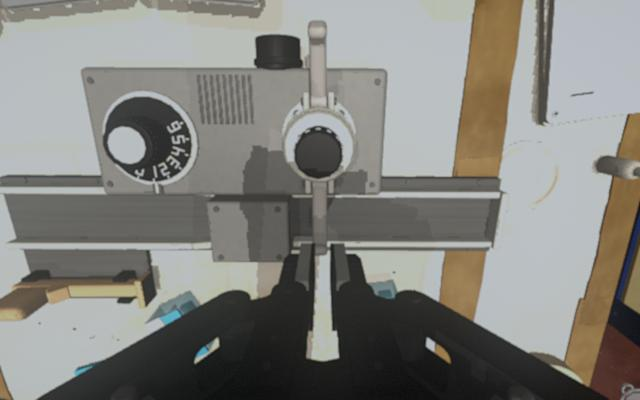

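>>> apply_moves --deltas '[{"translation": [-1.2,0.1,-2],"spin": 0,"claw": -1},{"translation": [-1.1,0,-2],"spin": 0,"claw": -1},{"translation": [0,0,-1.5],"spin": 0,"claw": -1},{"translation": [0,0,0],"spin": 0,"claw": -1},{"translation": [0,0,0],"spin": 0,"claw": -1},{"translation": [0,0,0],"spin": 0,"claw": -1}]'

```text
time: 8.97
ee_pos: [0.6068, -0.1349, 0.1701]
tool_rot: [-0.697, 0.717, -0.001, 0.001]
ft_force: [0.2, 0.5, 0.2]
opening: 0.006
```

```bash
python3 cpl.py; python3 -c "
from h import *
im,d,c=snap('scene');u,v=proj(c,[.65,-.13,.12]);u,v=int(u),int(v)
cv2.imwrite('pics/s1.png',cv2.resize(im[v-60:v+60,u-80:u+80],None,fx=5,fy=5,interpolation=cv2.INTER_CUBIC)[:,:,::-1])"
```

```text
[ 0.607  -0.1349  0.1707] [-0.2878  0.2328  0.4446] 9.0167
0.15 3671 (array([ 0.6688, -0.1363,  0.0327,  0.0324]), np.float64(89.70323181152344)) [ 0.6689 -0.1364  0.16  ] zmax 0.1624 xr 0.6526 0.685
0.124 73 (array([ 0.7295, -0.1374,  0.0098,  0.0033]), np.float64(89.48438262939453)) [ 0.73   -0.1371  0.1247] zmax 0.126 xr 0.7279 0.7312
0.124 3332 (array([ 0.6685, -0.1365,  0.0528,  0.0527]), np.float64(-8.47460937499998)) [ 0.6726 -0.1369  0.128 ] zmax 0.1303 xr 0.6424 0.6951
0.124 268 (array([ 0.6019, -0.1353,  0.0114,  0.01  ]), np.float64(87.47787475585938)) [ 0.6016 -0.1352  0.1264] zmax 0.1301 xr 0.5966 0.6068
0.1 7426 (array([ 0.6646, -0.1376,  0.1313,  0.0571]), np.float64(18.04850387573242)) [ 0.6726 -0.1367  0.1212] zmax 0.1549 xr 0.5966 0.7319
0.05 1383 (array([ 0.5846, -0.0949,  0.0502,  0.0177]), np.float64(-0.13883209228514654)) [ 0.5873 -0.0951  0.0651] zmax 0.0688 xr 0.5595 0.6097
```

View pics/w4.png

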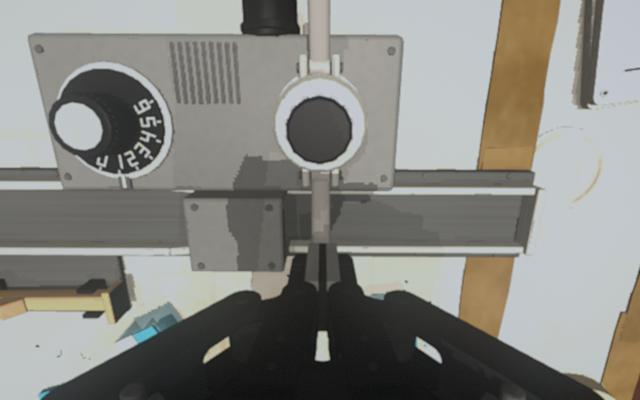

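View pics/s1.png

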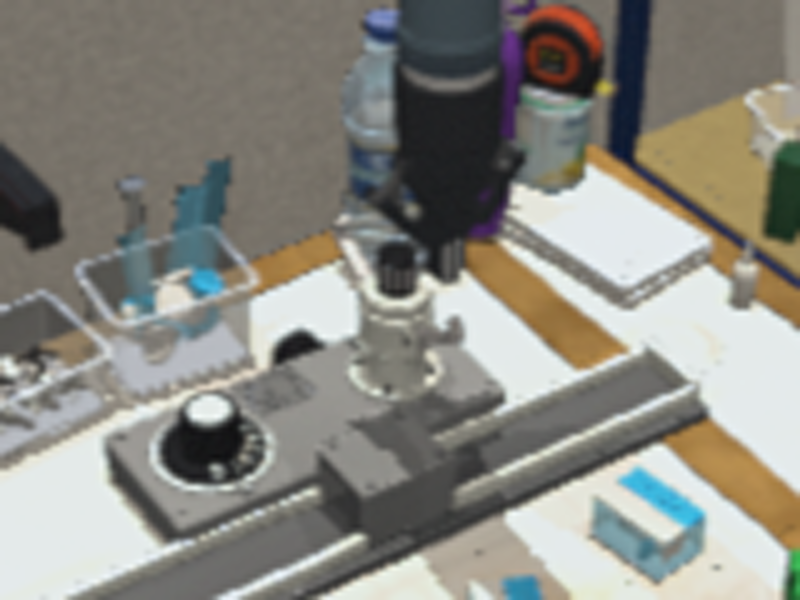

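>>> apply_moves --deltas '[{"translation": [-1.0,0,0],"spin": 0,"claw": -1},{"translation": [0,0,-1.5],"spin": 0,"claw": -1},{"translation": [0,0,0],"spin": 0,"claw": -1},{"translation": [0,0,0],"spin": 0,"claw": -1}]'

```text
time: 9.4
ee_pos: [0.5942, -0.135, 0.1544]
tool_rot: [-0.697, 0.717, 0.001, -0.0]
ft_force: [0.6, 0.1, 0.2]
opening: -0.001
```

>>> apply_moves --deltas '[{"translation": [0,0,-0.5],"spin": 0,"claw": -1},{"translation": [0,0,-0.5],"spin": 0,"claw": -1},{"translation": [0,0,0],"spin": 0,"claw": -1},{"translation": [0,0,0],"spin": 0,"claw": -1}]'

```text
time: 9.73
ee_pos: [0.5946, -0.1351, 0.145]
tool_rot: [-0.697, 0.717, 0.0, -0.001]
ft_force: [-2.1, 0.4, 3.8]
opening: 0.002
```

>>> apply_moves --deltas '[{"translation": [-0.5,0,-0.7],"spin": 0,"claw": -1},{"translation": [-0.4,0,-0.8],"spin": 0,"claw": -1},{"translation": [-0.3,0,-0.7],"spin": 0,"claw": -1},{"translation": [-0.3,0,-0.8],"spin": 0,"claw": -1},{"translation": [-0.1,0,-0.8],"spin": 0,"claw": -1},{"translation": [-0.1,0,-0.8],"spin": 0,"claw": -1},{"translation": [0,0,0],"spin": 0,"claw": -1}]'

```text
time: 10.32
ee_pos: [0.5784, -0.1348, 0.0968]
tool_rot: [-0.697, 0.717, -0.0, 0.0]
ft_force: [0.6, 0.1, 1.6]
opening: -0.002
```

```bash
cat > sc.py <<'E'
from h import *
import sys
im,d,c=snap('scene');p=[float(a) for a in sys.argv[2:5]];u,v=proj(c,p);u,v=int(u),int(v)
cv2.imwrite('pics/'+sys.argv[1],cv2.resize(im[max(v-50,0):v+50,max(u-65,0):u+65],None,fx=6,fy=6,interpolation=cv2.INTER_CUBIC)[:,:,::-1])
E
python3 sc.py s2.png .63 -.13 .1
```

```text
(no output)
```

View pics/s2.png

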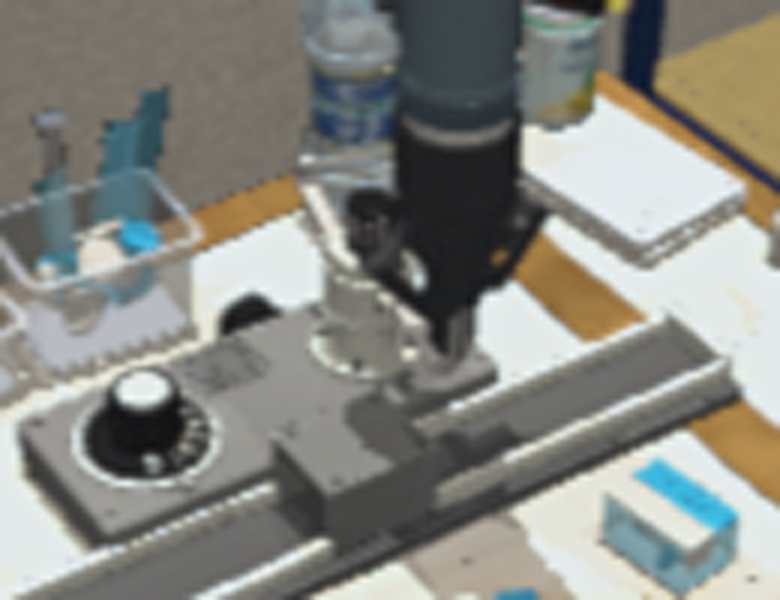

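>>> apply_moves --deltas '[{"translation": [0.1,0,-0.7],"spin": 0,"claw": -1},{"translation": [0.1,0,-0.7],"spin": 0,"claw": -1},{"translation": [0.2,0,-0.7],"spin": 0,"claw": -1},{"translation": [0.3,0,-0.7],"spin": 0,"claw": -1},{"translation": [0.3,0,-0.5],"spin": 0,"claw": -1},{"translation": [0.2,0,-0.4],"spin": 0,"claw": -1},{"translation": [0,0,0],"spin": 0,"claw": -1},{"translation": [0,0,0],"spin": 0,"claw": -1}]'

```text
time: 11.03
ee_pos: [0.5942, -0.1353, 0.0634]
tool_rot: [-0.697, 0.717, -0.003, 0.002]
ft_force: [3.0, 0.5, 7.3]
opening: 0.0
```

>>> apply_moves --deltas '[{"translation": [-0.2,0,-0.3],"spin": 0,"claw": -1},{"translation": [0,0,0],"spin": 0,"claw": -1},{"translation": [0,0,0],"spin": 0,"claw": -1}]'

```text
time: 11.28
ee_pos: [0.5944, -0.1354, 0.0626]
tool_rot: [-0.697, 0.717, -0.005, 0.004]
ft_force: [2.9, -0.3, 13.3]
opening: -0.002
```

```bash
python3 sc.py s3.png .63 -.13 .1
```

```text
(no output)
```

View pics/s3.png

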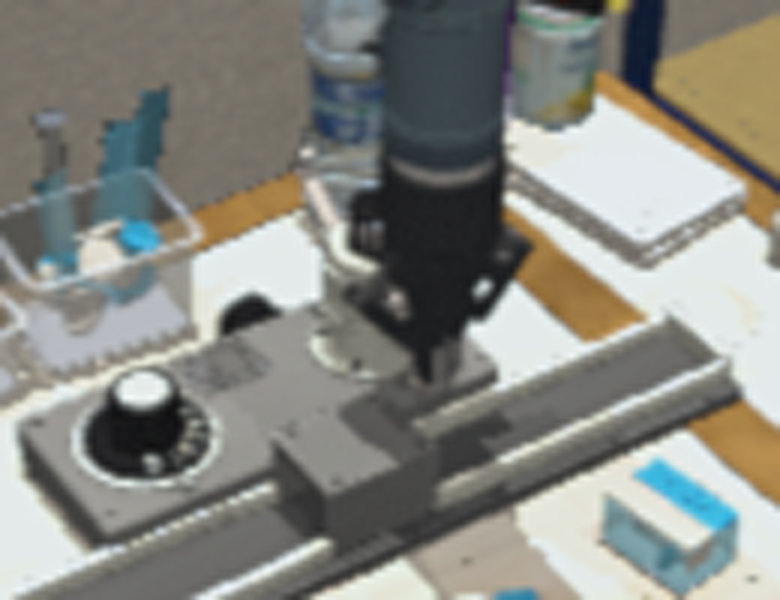

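>>> apply_moves --deltas '[{"translation": [0,0,3],"spin": 0,"claw": -1},{"translation": [0,0,4],"spin": 0,"claw": -1},{"translation": [0,0,4],"spin": 0,"claw": -1},{"translation": [1,0,2.5],"spin": 0,"claw": -1},{"translation": [3.5,-0.1,0],"spin": 0,"claw": -1},{"translation": [3.5,-0.1,0],"spin": 0,"claw": -1},{"translation": [3.5,0,0],"spin": 0,"claw": -1},{"translation": [3.5,0,0],"spin": 0,"claw": -1},{"translation": [0,0,0],"spin": 0,"claw": -1},{"translation": [0,0,0],"spin": 0,"claw": -1}]'

```text
time: 12.17
ee_pos: [0.7379, -0.1357, 0.1892]
tool_rot: [-0.698, 0.716, 0.003, -0.001]
ft_force: [-0.8, -0.6, 0.7]
opening: -0.0
```

```bash
python3 cpl.py;python3 sc.py s4.png .65 -.13 .1;
```

```text
[ 0.737  -0.1364  0.1902] [-0.2939 -0.5727 -1.094 ] 12.2167
0.15 226 (array([ 0.6647, -0.1354,  0.0182,  0.0071]), np.float64(-1.849182128906262)) [ 0.6642 -0.1354  0.1601] zmax 0.1613 xr 0.6555 0.6738
0.1 828 (array([ 0.7324, -0.1372,  0.0425,  0.012 ]), np.float64(-0.9315567016601716)) [ 0.7377 -0.1374  0.1315] zmax 0.1474 xr 0.711 0.7536
0.05 87 (array([ 0.6989, -0.1213,  0.0244,  0.017 ]), np.float64(-5.2316360473632795)) [ 0.6948 -0.12    0.0613] zmax 0.1 xr 0.6868 0.7106
0.05 179 (array([ 0.6863, -0.1549,  0.05  ,  0.0156]), np.float64(34.80655288696289)) [ 0.6891 -0.156   0.07  ] zmax 0.0997 xr 0.6647 0.7101
0.05 69 (array([ 0.6869, -0.1169,  0.0197,  0.0093]), np.float64(-11.952972412109371)) [ 0.6909 -0.1183  0.0765] zmax 0.0937 xr 0.678 0.6957
```

View pics/s4.png

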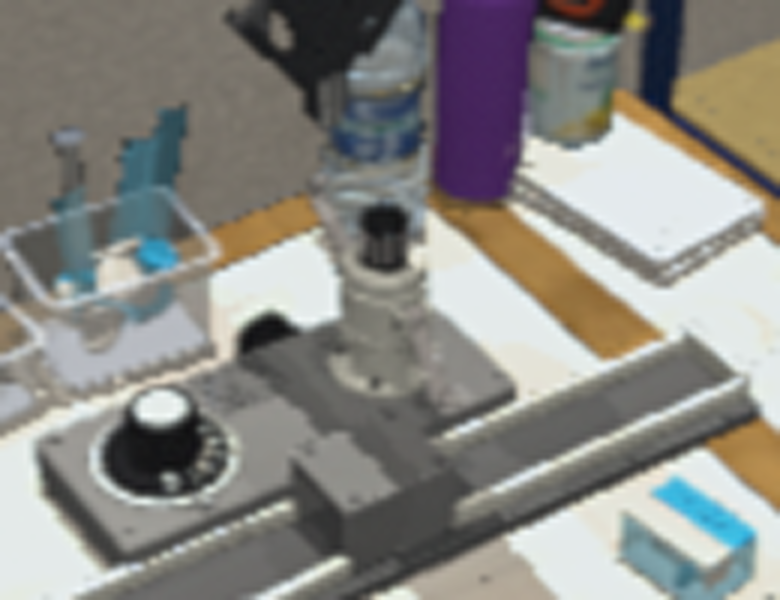

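```bash
python3 - <<'E'
from h import *
im,d,c=snap('top');P=cloud(c,d)
for lo in (.1,.14,.2):
  m=(P[...,2]>lo)&(P[...,2]<.3)&(P[...,0]>.77)&(P[...,0]<.95)&(P[...,1]>-.4)&(P[...,1]<.1)
  n,l,st,_=cv2.connectedComponentsWithStats(m.astype(np.uint8))
  for i in range(1,n):
    if st[i,4]>15:
      Q=P[l==i];print(lo,st[i,4],Q.min(0),Q.max(0))
E
```

```text
0.1 2817 [ 0.9211689  -0.11057891  0.10017487] [0.93294851 0.09997127 0.29993444]
0.1 57 [ 0.9281663  -0.19849634  0.28644914] [ 0.93216938 -0.13320298  0.29995633]
0.1 3466 [ 0.80249575 -0.39997126  0.10023697] [ 0.93275702 -0.20298248  0.29994823]
0.1 84 [ 0.85158919 -0.03058763  0.10013753] [ 0.87620512 -0.01109959  0.15530551]
0.1 204 [ 0.83070198 -0.10472425  0.10016893] [ 0.86580821 -0.02997433  0.16242985]
0.1 39 [ 0.8230306  -0.00912202  0.10104609] [0.82779289 0.01422998 0.14088777]
0.14 2364 [ 0.9211689  -0.11057891  0.1401453 ] [0.93294851 0.09997127 0.29993444]
0.14 57 [ 0.9281663  -0.19849634  0.28644914] [ 0.93216938 -0.13320298  0.29995633]
0.14 1889 [ 0.92591369 -0.39997126  0.14002121] [ 0.93275702 -0.20298248  0.29994823]
0.14 716 [ 0.81099298 -0.39996481  0.1401805 ] [ 0.87026618 -0.30936592  0.24123703]
0.14 359 [ 0.80249575 -0.27744708  0.14046028] [ 0.85389968 -0.2282695   0.24186676]
0.14 44 [ 0.85692997 -0.03058763  0.14084011] [ 0.87620512 -0.01281172  0.15530551]
0.14 60 [ 0.83129345 -0.10472425  0.14037779] [ 0.85532994 -0.04268542  0.16242985]
0.2 1615 [ 0.9211689  -0.11057891  0.20005987] [0.93284454 0.09997127 0.29993444]
0.2 57 [ 0.9281663  -0.19849634  0.28644914] [ 0.93216938 -0.13320298  0.29995633]
0.2 1329 [ 0.92632188 -0.39997126  0.20004649] [ 0.9326459  -0.20298248  0.29994823]
0.2 315 [ 0.8182246  -0.37865044  0.20035442] [ 0.86600835 -0.32190018  0.24123703]
0.2 183 [ 0.8183559  -0.26177698  0.20069078] [ 0.85389968 -0.2282695   0.24186676]
```

>>> apply_moves --deltas '[{"translation": [0.8,-0.1,-1],"spin": 0,"claw": -1},{"translation": [0,0,-2],"spin": 0,"claw": -1},{"translation": [0,0,-1],"spin": 0,"claw": -1},{"translation": [0,0,-0.6],"spin": 0,"claw": -1},{"translation": [0,0,0],"spin": 0,"claw": -1},{"translation": [0,0,0],"spin": 0,"claw": -1}]'

```text
time: 12.82
ee_pos: [0.7457, -0.1381, 0.1477]
tool_rot: [-0.697, 0.717, 0.0, -0.0]
ft_force: [-0.6, 0.2, 0.8]
opening: -0.002
```

>>> apply_moves --deltas '[{"translation": [0.1,0,-0.6],"spin": 0,"claw": -1},{"translation": [0.5,0,-0.7],"spin": 0,"claw": -1},{"translation": [0.4,0,-0.8],"spin": 0,"claw": -1},{"translation": [0.3,0,-0.7],"spin": 0,"claw": -1},{"translation": [0.2,0,-0.8],"spin": 0,"claw": -1},{"translation": [0.1,0,-0.8],"spin": 0,"claw": -1},{"translation": [0,0,-0.8],"spin": 0,"claw": -1},{"translation": [0,0,0],"spin": 0,"claw": -1},{"translation": [0,0,0],"spin": 0,"claw": -1}]'

```text
time: 13.57
ee_pos: [0.7595, -0.1377, 0.0929]
tool_rot: [-0.697, 0.717, 0.003, -0.002]
ft_force: [-0.4, 0.6, 1.8]
opening: -0.002
```

```bash
python3 cpl.py;python3 sc.py s5.png .68 -.13 .1;
```

```text
[ 0.7596 -0.1378  0.0935] [ 0.0868  0.5774 -0.0254] 13.6167
0.15 4605 (array([ 0.7635, -0.1026,  0.0287,  0.0226]), np.float64(-89.62914198637009)) [ 0.7671 -0.1053  0.1583] zmax 0.166 xr 0.7522 0.7748
0.15 1205 (array([ 0.77  , -0.1296,  0.0175,  0.0135]), np.float64(0.28228619694709717)) [ 0.7756 -0.1307  0.1605] zmax 0.166 xr 0.7612 0.7787
0.15 1200 (array([ 0.7695, -0.1492,  0.0171,  0.0135]), np.float64(-2.261436462402312)) [ 0.7751 -0.1484  0.1604] zmax 0.166 xr 0.7612 0.7782
0.15 4469 (array([ 0.7617, -0.1737,  0.0238,  0.0227]), np.float64(87.99871826171875)) [ 0.7652 -0.1731  0.1582] zmax 0.166 xr 0.7503 0.7731
0.124 808 (array([ 0.7606, -0.1394,  0.0231,  0.015 ]), np.float64(-1.8844909667968994)) [ 0.7657 -0.1394  0.1294] zmax 0.132 xr 0.7491 0.7722
0.1 13055 (array([ 0.7418, -0.1391,  0.0848,  0.0659]), np.float64(88.77434539794922)) [ 0.766  -0.1394  0.141 ] zmax 0.155 xr 0.7089 0.7753
0.05 75 (array([ 0.771 , -0.1395,  0.0126,  0.0015]), np.float64(88.57306671142578)) [ 0.7709 -0.1393  0.0985] zmax 0.1 xr 0.7702 0.7718
0.05 135 (array([ 0.7181, -0.1381,  0.0081,  0.0046]), np.float64(-1.4136047363280924)) [ 0.7183 -0.1381  0.0984] zmax 0.1 xr 0.714 0.7222
```

View pics/s5.png

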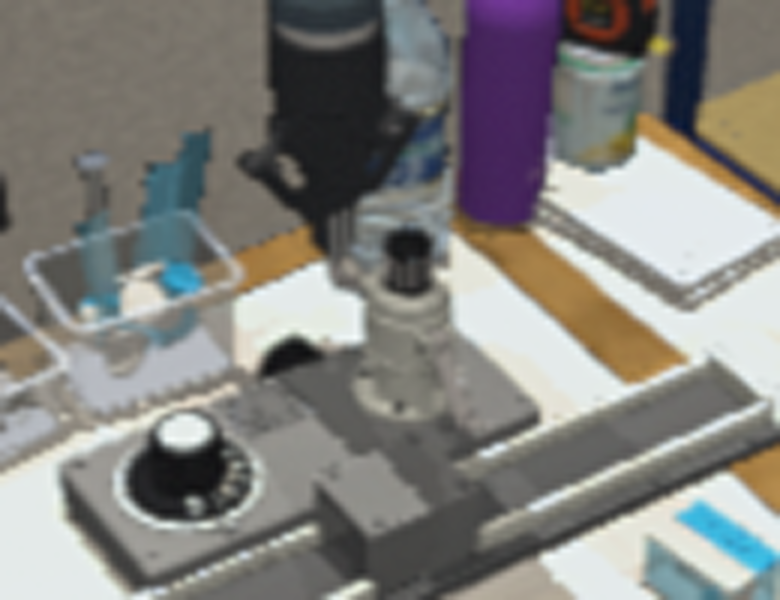

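>>> apply_moves --deltas '[{"translation": [-0.1,0,-0.7],"spin": 0,"claw": -1},{"translation": [-0.1,0,-0.6],"spin": 0,"claw": -1},{"translation": [-0.3,0,-0.6],"spin": 0,"claw": -1},{"translation": [-0.3,0,-0.6],"spin": 0,"claw": -1},{"translation": [-0.3,0,-0.5],"spin": 0,"claw": -1},{"translation": [-0.2,0,-0.4],"spin": 0,"claw": -1},{"translation": [0,0,0],"spin": 0,"claw": -1},{"translation": [0,0,0],"spin": 0,"claw": -1}]'

```text
time: 14.33
ee_pos: [0.75, -0.1379, 0.0655]
tool_rot: [-0.697, 0.717, -0.001, 0.001]
ft_force: [-5.4, 0.2, 15.2]
opening: 0.001
```

>>> apply_moves --deltas '[{"translation": [0,0,-0.3],"spin": 0,"claw": -1},{"translation": [0,0,-0.2],"spin": 0,"claw": -1},{"translation": [0,0,0],"spin": 0,"claw": -1},{"translation": [0,0,0],"spin": 0,"claw": -1}]'

```text
time: 14.67
ee_pos: [0.7499, -0.1379, 0.0641]
tool_rot: [-0.697, 0.717, -0.0, 0.0]
ft_force: [-11.2, 2.0, 27.0]
opening: 0.002
```

>>> apply_moves --deltas '[{"translation": [0,0,3],"spin": 0,"claw": -1},{"translation": [0,0,4],"spin": 0,"claw": -1},{"translation": [0,0,4],"spin": 0,"claw": -1},{"translation": [0,0,3.5],"spin": 0,"claw": -1},{"translation": [-1.6,3.3,0],"spin": 7,"claw": 1},{"translation": [-1.6,3.3,0],"spin": 7,"claw": 1},{"translation": [-1.6,3.3,0],"spin": 7,"claw": 1},{"translation": [-1.6,3.3,0],"spin": 7,"claw": 1},{"translation": [-1.6,3.3,0],"spin": 6,"claw": 1},{"translation": [0,0,0],"spin": 0,"claw": 1}]'

```text
time: 15.5
ee_pos: [0.6647, 0.0399, 0.2006]
tool_rot: [0.881, -0.474, -0.003, -0.003]
ft_force: [-0.4, 2.8, -1.5]
opening: 0.844
```

>>> apply_moves --deltas '[{"translation": [0,0,0],"spin": 0,"claw": 1},{"translation": [0,0,0],"spin": 0,"claw": 1},{"translation": [0,0,0],"spin": 0,"claw": 1}]'

```text
time: 15.75
ee_pos: [0.6694, 0.0246, 0.2007]
tool_rot: [0.876, -0.483, 0.0, 0.001]
ft_force: [0.4, 0.3, -0.4]
opening: 1.002
```

```bash
python3 port.py; python3 -c "
from h import *
print(sense()['qpos'])"; python3 sc.py s6.png .67 -.1 .1
```

```text
[0.6696 0.0242 0.2008] [ 0.8754 -0.4833  0.0002  0.0007] [-0.2537 -0.2847 -0.0352] 15.8
0.079 198 (array([ 0.6891, -0.1181,  0.0394,  0.0088]), np.float64(-45.66456985473632)) [ 0.6865 -0.1207] 0.0198 [ 0.687  -0.1148  0.0823]
0.109 703 (array([ 0.6978, -0.1257,  0.0485,  0.0221]), np.float64(-63.66756820678711)) [ 0.6943 -0.1271] 0.0247 [ 0.6939 -0.1241  0.1138]
0.048 3485 (array([0.6708, 0.0295, 0.081 , 0.0809]), np.float64(-60.539129257202134)) [0.669  0.0292] 0.0424 [0.6758 0.0327 0.0512]
0.08 2118 (array([0.6701, 0.0302, 0.045 , 0.0442]), np.float64(-16.85022735595702)) [0.6703 0.0296] 0.0231 [0.6716 0.0304 0.0855]
0.06 4676 (array([ 0.5782, -0.062 ,  0.0802,  0.0664]), np.float64(88.2805862426758)) [ 0.578  -0.0623] 0.0509 [ 0.5802 -0.0601  0.0658]
[ 0.18787236  0.47732691 -0.38256275  1.55597104  0.19084906  1.14561266
 -1.24392437]
```

View pics/w3.png

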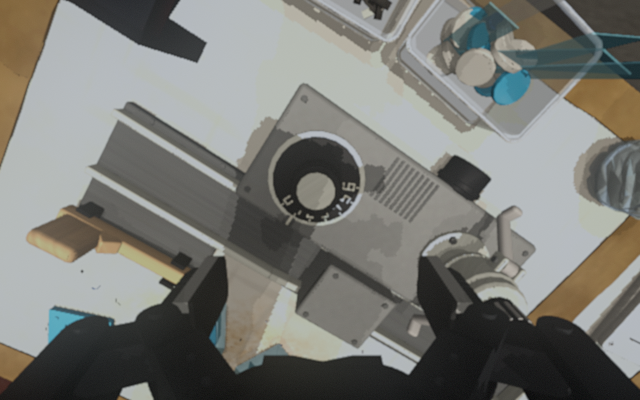

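View pics/s6.png

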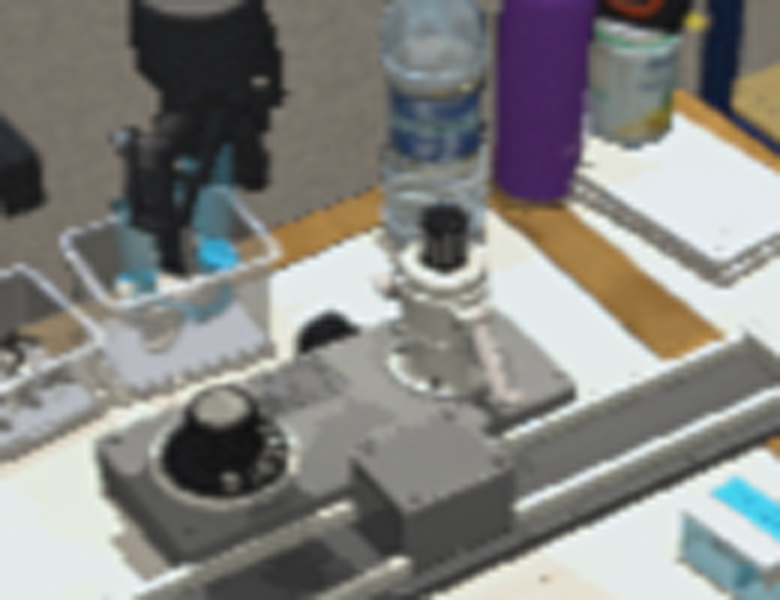

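>>> apply_moves --deltas '[{"translation": [0,0.45,-4],"spin": 0,"claw": 1},{"translation": [0,0,-4],"spin": 0,"claw": 1},{"translation": [0,0,-3.5],"spin": 0,"claw": 1},{"translation": [0,0,-2],"spin": 0,"claw": 1},{"translation": [0,0,0],"spin": 0,"claw": 1},{"translation": [0,0,0],"spin": 0,"claw": 0.5},{"translation": [0,0,-0.2],"spin": 0,"claw": 0},{"translation": [0,0,0],"spin": 0,"claw": -0.5},{"translation": [0,0,0],"spin": 0,"claw": -0.5},{"translation": [0,0,0],"spin": 0,"claw": -0.5}]' --force 50

```text
time: 16.68
ee_pos: [0.6711, 0.0319, 0.0675]
tool_rot: [0.876, -0.482, 0.002, -0.001]
ft_force: [-0.9, 1.0, 5.9]
opening: 0.493
```

```bash
python3 -c "
from h import *
s=sense();print(s)
snap('wrist','w5.png')"
```

```text
{'time': 16.6833, 'qpos': array([ 0.15479002,  0.62164326, -0.35295132,  1.64060245,  0.25600598,
        0.92064457, -1.29765476]), 'dq': array([-0.00076015,  0.00178254,  0.00022894,  0.00097774,  0.00087619,
       -0.00240568, -0.00197451]), 'tau': array([ 3.01471946e-02, -4.55198085e+01, -4.13106993e+00, -1.96988887e+01,
        1.20068667e-01, -3.33473822e-01,  4.45198989e-02]), 'ee_pos': array([0.67109663, 0.03192941, 0.06750843]), 'tool_rot': array([ 0.87631592, -0.48173174,  0.00185955, -0.00121934]), 'ft_force': array([-0.89837878,  0.98450846,  5.88058574]), 'moment': array([ 0.00897169,  0.21349738, -0.02918806]), 'opening': 0.49292226295365327}
```

View pics/w5.png

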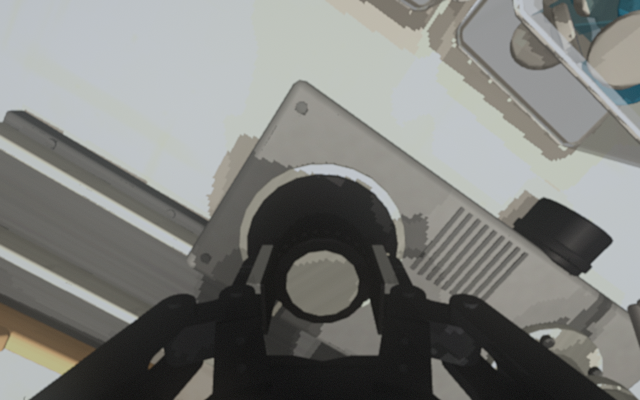

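>>> apply_moves --deltas '[{"translation": [0,0,0],"spin": 0,"claw": 0.5},{"translation": [0,-0.2,0],"spin": 0,"claw": 0.5},{"translation": [0,0,-0.8],"spin": 0,"claw": 0.5},{"translation": [0,0,0],"spin": 0,"claw": 0.5},{"translation": [0,0,0],"spin": 0,"claw": 0.5}]'

```text
time: 17.15
ee_pos: [0.668, 0.0292, 0.0551]
tool_rot: [0.876, -0.482, -0.001, 0.001]
ft_force: [0.7, 0.2, -0.1]
opening: 0.752
```

>>> apply_moves --deltas '[{"translation": [0.1,0,0],"spin": 0,"claw": 0},{"translation": [0,0,0],"spin": 0,"claw": -0.5},{"translation": [0,0,0],"spin": 0,"claw": -0.5},{"translation": [0,0,0],"spin": 0,"claw": -0.5},{"translation": [0,0,0],"spin": 0,"claw": -0.5}]'

```text
time: 17.57
ee_pos: [0.6694, 0.0308, 0.0566]
tool_rot: [0.877, -0.481, -0.001, -0.0]
ft_force: [-4.1, 1.2, 4.0]
opening: 0.5
```

>>> apply_moves --deltas '[{"translation": [0,0,0],"spin": -5.7,"claw": -0.5},{"translation": [0,0,0],"spin": -5.7,"claw": -0.5},{"translation": [0,0,0],"spin": -5.7,"claw": -0.5},{"translation": [0,0,0],"spin": -5.7,"claw": -0.5},{"translation": [0,0,0],"spin": -5.7,"claw": -0.5},{"translation": [0,0,0],"spin": -5.7,"claw": -0.5},{"translation": [0,0,0],"spin": -5.7,"claw": -0.5},{"translation": [0,0,0],"spin": -5.7,"claw": -0.5},{"translation": [0,0,0],"spin": 0,"claw": -0.5},{"translation": [0,0,0],"spin": 0,"claw": -0.5}]'

```text
time: 18.4
ee_pos: [0.6694, 0.0308, 0.0566]
tool_rot: [-0.623, 0.783, 0.001, -0.0]
ft_force: [-4.5, 3.0, 4.3]
opening: 0.498
```

```bash
cat > yaw.py <<'E'
from h import *
s=sense();q=s['tool_rot'];print('yaw',np.degrees(np.arctan2(2*q[0]*q[1],q[0]**2-q[1]**2)).round(1),s['ee_pos'],s['ft_force'],s['moment'],s['opening'],'q7',s['qpos'][6],s['time'])
E
python3 yaw.py; python3 -c "
from h import *
snap('wrist','w6.png')"
```

```text
yaw -103.0 [0.66939778 0.03083423 0.05661779] [-4.52384409  2.96088978  4.29961175] [ 0.66117114  0.91457727 -0.05041558] 0.49753415343262863 q7 -1.9982959302535825 18.4
```

View pics/w6.png

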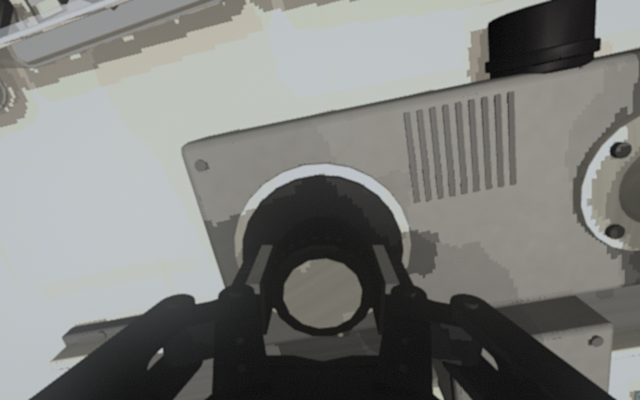

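>>> apply_moves --deltas '[{"translation": [0,0,0],"spin": -5.8,"claw": -0.5},{"translation": [0,0,0],"spin": -5.8,"claw": -0.5},{"translation": [0,0,0],"spin": -5.8,"claw": -0.5},{"translation": [0,0,0],"spin": -5.8,"claw": -0.5},{"translation": [0,0,0],"spin": 0,"claw": -0.5},{"translation": [0,0,0],"spin": 0,"claw": -0.5}]'

```text
time: 18.95
ee_pos: [0.6694, 0.0308, 0.0566]
tool_rot: [-0.452, 0.892, 0.001, -0.0]
ft_force: [-5.4, 2.8, 4.1]
opening: 0.498
```

```bash
python3 yaw.py; python3 sc.py s7.png .67 -.04 .08
```

```text
yaw -126.2 [0.66941145 0.03084906 0.05662577] [-5.41127111  2.79944902  4.11100026] [ 0.68950479  0.9437905  -0.07377027] 0.49836088486185265 q7 -2.355404200719428 18.95
```

View pics/s7.png

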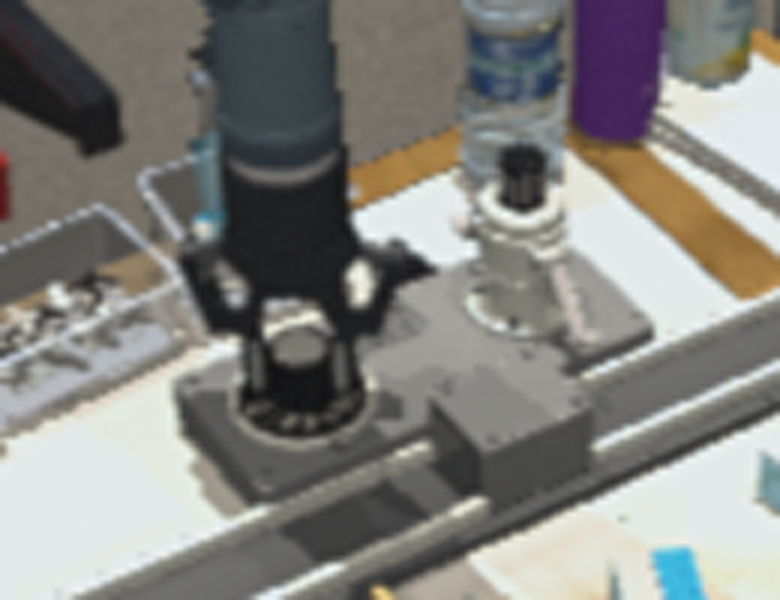

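>>> apply_moves --deltas '[{"translation": [0,0,0],"spin": 0,"claw": 0.5},{"translation": [0,0,0],"spin": 0,"claw": 1},{"translation": [0,0,1],"spin": 0,"claw": 1},{"translation": [0,0,4],"spin": 0,"claw": 1},{"translation": [0,0,4],"spin": 5,"claw": 1},{"translation": [-2,-1,4],"spin": 7,"claw": 1},{"translation": [-4,-1,2],"spin": 7,"claw": 1},{"translation": [-3,-1,1],"spin": 7,"claw": 1},{"translation": [0,0,0],"spin": 7,"claw": 1},{"translation": [0,0,0],"spin": 0,"claw": 1}]'

```text
time: 19.83
ee_pos: [0.5855, -0.0011, 0.2133]
tool_rot: [-0.686, 0.728, -0.002, 0.001]
ft_force: [0.2, 1.4, 0.3]
opening: 1.001
```

>>> apply_moves --deltas '[{"translation": [0,0,0],"spin": 0,"claw": 1},{"translation": [0,0,0],"spin": 0,"claw": 1}]'

```text
time: 20.0
ee_pos: [0.5866, 0.0013, 0.2113]
tool_rot: [-0.685, 0.729, -0.0, 0.001]
ft_force: [-0.4, -0.1, -0.4]
opening: 0.997
```

```bash
python3 yaw.py; python3 -c "
from h import *
im,d,c=snap('wrist','w7.png')
np.savez('w7.npz',im=im,d=d,K=c['camera_matrix'],T=c['pose'])
P=cloud(c,d)
m=(abs(P[...,1]+.137)<.012)&(abs(P[...,0]-.67)<.12)&(P[...,2]>.05)
Q=P[m]
for x in np.arange(.57,.77,.01):
    q=Q[abs(Q[:,0]-x)<.005]
    if len(q): print(round(x,3),len(q),q[:,2].max().round(4))
u,v=proj(c,[.67,.029,.05]);u,v=int(u),int(v)
cv2.imwrite('pics/dial2.png',cv2.resize(im[max(0,v-80):v+80,max(0,u-100):u+100],None,fx=4,fy=3.7)[:,:,::-1])
"
```

```text
yaw -93.5 [0.58661264 0.00129116 0.21133437] [-0.408306   -0.11179759 -0.43361125] [-0.02905553  0.01615009 -0.03045157] 0.9974772725661575 q7 -1.7573760083543648 20.0
0.59 89 0.0712
0.6 166 0.0705
0.61 160 0.0803
0.62 193 0.0937
0.63 259 0.1114
0.64 411 0.1278
0.65 540 0.1593
0.66 866 0.1622
0.67 817 0.1624
0.68 883 0.1626
0.69 545 0.1601
0.7 461 0.129
0.71 333 0.1115
0.72 236 0.0929
0.73 88 0.0787
```

View pics/w7.png

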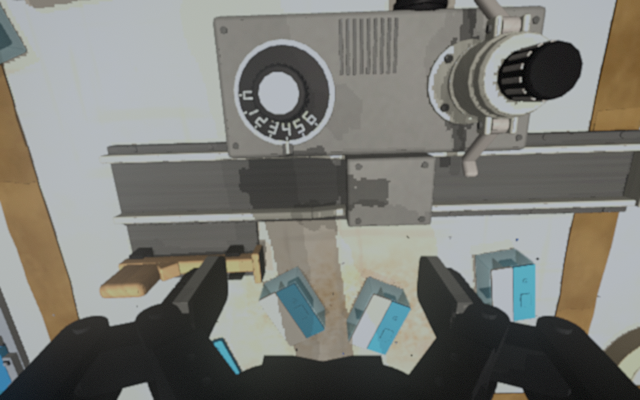

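View pics/dial2.png

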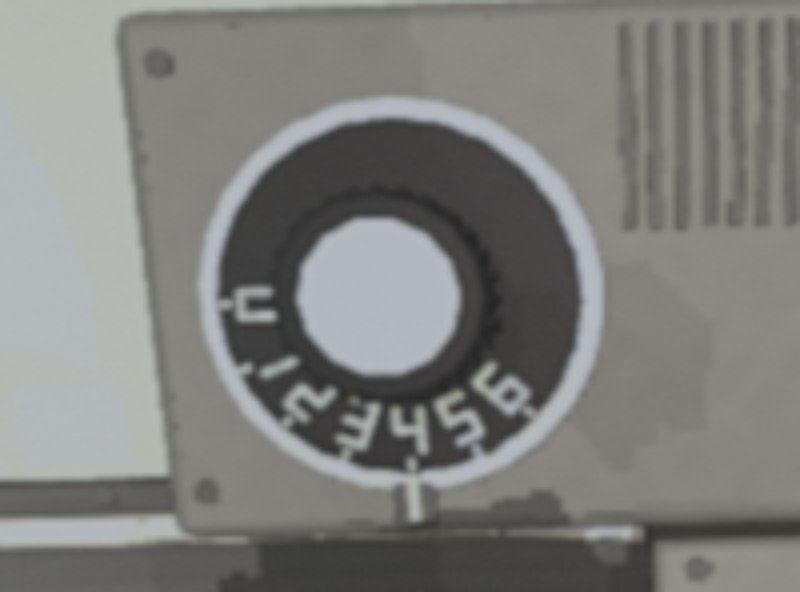

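```bash
cat > blk.py <<'E'
from h import *
from meas import rect
import sys
# top camera (corrected) and wrist measure of blocks
def tops(P,lo,hi,im):
    out=[]
    R=(P[...,2]>lo)&(P[...,2]<hi)&(P[...,0]>.33)&(P[...,0]<.7)&(P[...,1]>-.32)&(P[...,1]<.35)
    n,l,st,_=cv2.connectedComponentsWithStats(R.astype(np.uint8))
    for i in range(1,n):
        if st[i,4]>100:
            Q=P[l==i];r,a=rect(Q)
            if .055<r[2]<.085 and .035<r[3]<.06: out.append((r.round(4),round(float(a),1),Q[:,2].mean().round(4)))
    return out
im,d,c=snap('top');P=cloud(c,d)
print('top'); [print(*o) for o in tops(P,.034,.047,im)]; [print('lane',*o) for o in tops(P,.047,.058,im)]
im,d,c=snap('wrist');P=cloud(c,d)
print('wrist'); [print(*o) for o in tops(P,.037,.047,im)]; [print('lane',*o) for o in tops(P,.049,.058,im)]
E
python3 blk.py
```

```text
top
[ 0.4412 -0.2006  0.0698  0.048 ] 6.2 0.0395
wrist
[ 0.4442 -0.2047  0.0703  0.0485] 6.3 0.0398
[0.4317 0.0436 0.0712 0.0476] 26.1 0.0399
[ 0.4124 -0.0548  0.0711  0.0485] -26.0 0.0398
lane [ 0.6675 -0.118   0.062   0.0357] 6.5 0.0502
```

>>> apply_moves --deltas '[{"translation": [-3.1,0.85,0],"spin": 6,"claw": 1},{"translation": [-3.1,0.85,0],"spin": 6,"claw": 1},{"translation": [-3.1,0.85,0],"spin": 6,"claw": 1},{"translation": [-3.1,0.85,0],"spin": 6,"claw": 1},{"translation": [-3.1,0.85,-3],"spin": 6.3,"claw": 1},{"translation": [0,0,-4],"spin": 0,"claw": 1},{"translation": [0,0,-4],"spin": 0,"claw": 1},{"translation": [0,0,0],"spin": 0,"claw": 1},{"translation": [0,0,0],"spin": 0,"claw": 1}]' --force 25

```text
time: 20.9
ee_pos: [0.4302, 0.0435, 0.1009]
tool_rot: [0.852, -0.523, -0.003, 0.002]
ft_force: [0.3, -0.7, 0.7]
opening: 1.003
```

```bash
python3 yaw.py; python3 blk.py
```

```text
yaw -63.1 [0.43018992 0.0435337  0.10091553] [ 0.29101315 -0.65012492  0.68164883] [ 0.04392299 -0.05896602 -0.03428134] 1.002663750615584 q7 -1.3605409137995501 20.9
top
[ 0.4411 -0.2006  0.0698  0.0488] 6.6 0.0396
[ 0.4105 -0.051   0.0699  0.0483] -25.8 0.0395
wrist
[0.4311 0.0441 0.071  0.0475] 25.2 0.0402
[ 0.4548 -0.2039  0.0664  0.0412] 73.2 0.04
```

>>> apply_moves --deltas '[{"translation": [0.1,0,-3],"spin": 0,"claw": 1},{"translation": [0,0,-3],"spin": 0,"claw": 1},{"translation": [0,0,-2.5],"spin": 0,"claw": 1},{"translation": [0,0,-0.3],"spin": 0,"claw": 1},{"translation": [0,0,0],"spin": 0,"claw": 0.5},{"translation": [0,0,0],"spin": 0,"claw": 0},{"translation": [0,0,0],"spin": 0,"claw": -0.3},{"translation": [0,0,0],"spin": 0,"claw": -0.3},{"translation": [0,0,0],"spin": 0,"claw": -0.3}]'

```text
time: 21.75
ee_pos: [0.436, 0.0438, 0.017]
tool_rot: [0.852, -0.523, 0.002, -0.002]
ft_force: [0.1, 0.3, 8.2]
opening: 0.566
```

```bash
python3 yaw.py; python3 -c "
from h import *
snap('wrist','w8.png')"
```

```text
yaw -63.1 [0.43599099 0.04382078 0.01699111] [0.14366846 0.25813678 8.23036451] [ 0.09481716  0.1711678  -0.01242041] 0.5663695166785895 q7 -1.4433357879519657 21.75
```

View pics/w8.png

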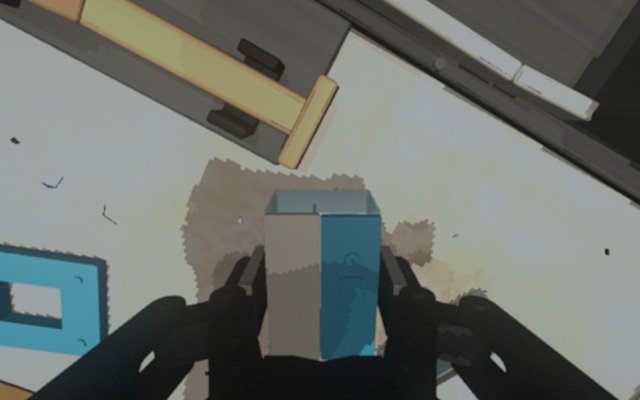

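>>> apply_moves --deltas '[{"translation": [0,0,2],"spin": 0,"claw": -0.3},{"translation": [0,0,4],"spin": 0,"claw": -0.3},{"translation": [0,0,3],"spin": 6.8,"claw": -0.3},{"translation": [1.8,0,0],"spin": 6.8,"claw": -0.3},{"translation": [1.8,0,0],"spin": 6.8,"claw": -0.3},{"translation": [1.8,0,0],"spin": 6.8,"claw": -0.3},{"translation": [1.8,0,0],"spin": 6.8,"claw": -0.3},{"translation": [1.8,0,0],"spin": 6.8,"claw": -0.3},{"translation": [1.8,0,0],"spin": 6.8,"claw": -0.3},{"translation": [1.8,0,0],"spin": 6.8,"claw": -0.3}]'

```text
time: 22.63
ee_pos: [0.5603, 0.0431, 0.1057]
tool_rot: [0.997, -0.073, 0.001, 0.0]
ft_force: [0.4, -0.2, -1.0]
opening: 0.561
```

>>> apply_moves --deltas '[{"translation": [1.0,0,0],"spin": 6.8,"claw": -0.3},{"translation": [0,0,0],"spin": 0,"claw": -0.3},{"translation": [0,0,0],"spin": 0,"claw": -0.3},{"translation": [0,0,0],"spin": 0,"claw": -0.3}]'

```text
time: 22.97
ee_pos: [0.5681, 0.0433, 0.1047]
tool_rot: [1.0, -0.018, -0.0, 0.0]
ft_force: [0.5, 0.0, -0.9]
opening: 0.564
```

```bash
cat > lane.py <<'E'
from h import *
# lane walls + block in hand, tunnel coordinates
im,d,c=snap('wrist','w9.png');P=cloud(c,d)
s=sense();print('ee',s['ee_pos'])
O=np.array([.5775,-.0628]);th=-np.radians(1.85);ex=np.array([np.cos(th),np.sin(th)]);ey=np.array([-np.sin(th),np.cos(th)])
X=(P[...,:2]-O)@ex;Y=(P[...,:2]-O)@ey;Z=P[...,2]
print('ee tunnel',(s['ee_pos'][:2]-O)@ex,(s['ee_pos'][:2]-O)@ey)
for y0 in np.arange(.05,.30,.03):
    m=(abs(Y-y0)<.015)&(Z>.023)&(Z<.031)
    a=X[m&(X<-.02)&(X>-.05)];b=X[m&(X>.02)&(X<.05)]
    print('Y',y0.round(2),[ (len(q),np.percentile(q,[5,95]).round(4)) if len(q)>5 else 0 for q in (a,b)])
E
python3 lane.py; python3 yaw.py
```

```text
ee [0.56795755 0.04335504 0.10466291]
ee tunnel -0.012964479923036872 0.10579164917359091
Y 0.05 [0, 0]
Y 0.08 [0, (43, array([0.0309, 0.0317]))]
Y 0.11 [(91, array([-0.0371, -0.0297])), (207, array([0.0285, 0.0316]))]
Y 0.14 [(504, array([-0.0369, -0.0298])), (294, array([0.0284, 0.0317]))]
Y 0.17 [(570, array([-0.037 , -0.0298])), (613, array([0.0284, 0.0362]))]
Y 0.2 [(656, array([-0.0372, -0.0298])), (682, array([0.0284, 0.0356]))]
Y 0.23 [(543, array([-0.0371, -0.0299])), (550, array([0.0283, 0.0356]))]
Y 0.26 [0, 0]
Y 0.29 [0, 0]
yaw -2.0 [0.56795755 0.04335504 0.10466291] [-0.95382495  0.78486567 -0.09172143] [-0.02771103  0.02707869  0.0133139 ] 0.5641550753655701 q7 -0.3616847413462886 23.0167
```

View pics/w9.png

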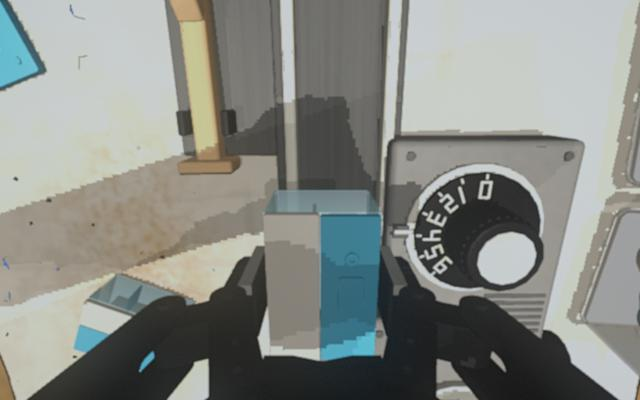

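>>> apply_moves --deltas '[{"translation": [0.5,2.6,0],"spin": 0,"claw": -0.3},{"translation": [0.5,2.6,0],"spin": 0,"claw": -0.3},{"translation": [0.5,2.6,-2],"spin": 0,"claw": -0.3},{"translation": [0,0,0],"spin": 0,"claw": -0.3},{"translation": [0,0,0],"spin": 0,"claw": -0.3},{"translation": [0,0,0],"spin": 0,"claw": -0.3}]'

```text
time: 23.52
ee_pos: [0.5832, 0.1208, 0.0844]
tool_rot: [1.0, -0.016, -0.001, 0.001]
ft_force: [-0.0, -1.0, -0.9]
opening: 0.562
```

```bash
sed -i 's/.5775,-.0628/.5768,-.0628/' lane.py; python3 lane.py
```

```text
ee [0.58378813 0.11981147 0.08468335]
ee tunnel 0.0010892434308267243 0.18274188402711475
Y 0.05 [0, 0]
Y 0.08 [0, 0]
Y 0.11 [0, 0]
Y 0.14 [0, 0]
Y 0.17 [0, 0]
Y 0.2 [(355, array([-0.0363, -0.0291])), (311, array([0.0292, 0.0365]))]
Y 0.23 [(653, array([-0.0362, -0.029 ])), (658, array([0.0292, 0.0364]))]
Y 0.26 [(750, array([-0.0363, -0.0291])), (746, array([0.0291, 0.0363]))]
Y 0.29 [(416, array([-0.0364, -0.0291])), (418, array([0.0291, 0.0363]))]
```

>>> apply_moves --deltas '[{"translation": [-0.1,0,-2.5],"spin": 0,"claw": -0.3},{"translation": [0,0,-1.5],"spin": 0,"claw": -0.3},{"translation": [0,0,-0.8],"spin": 0,"claw": -0.3},{"translation": [0,0,-0.4],"spin": 0,"claw": -0.3},{"translation": [0,0,0],"spin": 0,"claw": -0.3},{"translation": [0,0,0],"spin": 0,"claw": -0.3}]'

```text
time: 24.07
ee_pos: [0.5839, 0.1209, 0.0333]
tool_rot: [1.0, -0.017, 0.001, 0.0]
ft_force: [0.1, -0.1, 0.1]
opening: 0.561
```

>>> apply_moves --deltas '[{"translation": [0,0,-0.3],"spin": 0,"claw": -0.3},{"translation": [0,0,0],"spin": 0,"claw": -0.3},{"translation": [0,0,0],"spin": 0,"claw": 0.3},{"translation": [0,0,0],"spin": 0,"claw": 0.6},{"translation": [0,0,0],"spin": 0,"claw": 0.6},{"translation": [0,0,3],"spin": 0,"claw": 0.8},{"translation": [-2,-1,4],"spin": 5,"claw": 1},{"translation": [-4,-4,2],"spin": 7,"claw": 1},{"translation": [-4,-4,2],"spin": 7,"claw": 1},{"translation": [-3,-4,0],"spin": 7,"claw": 1}]'

```text
time: 24.9
ee_pos: [0.4877, 0.027, 0.1268]
tool_rot: [0.978, 0.208, 0.003, 0.001]
ft_force: [0.1, -0.3, -0.6]
opening: 1.004
```

```bash
python3 yaw.py; python3 blk.py; python3 -c "
from h import *
snap('wrist','w10.png')"
```

```text
yaw 24.1 [0.48773549 0.02704772 0.12683097] [ 0.11848601 -0.27185609 -0.6282582 ] [-0.09221038 -0.0528057  -0.02768176] 1.0043122394450086 q7 0.1273922944130503 24.9
top
[ 0.4414 -0.2004  0.0696  0.0483] 6.4 0.0392
[ 0.4107 -0.0511  0.0702  0.0481] -25.5 0.0394
wrist
[ 0.4117 -0.054   0.0704  0.0487] -25.8 0.0401
lane [0.5838 0.117  0.0703 0.0495] 88.0 0.0524
lane [0.6588 0.0364 0.0813 0.0581] 61.2 0.0518
```

View pics/w10.png

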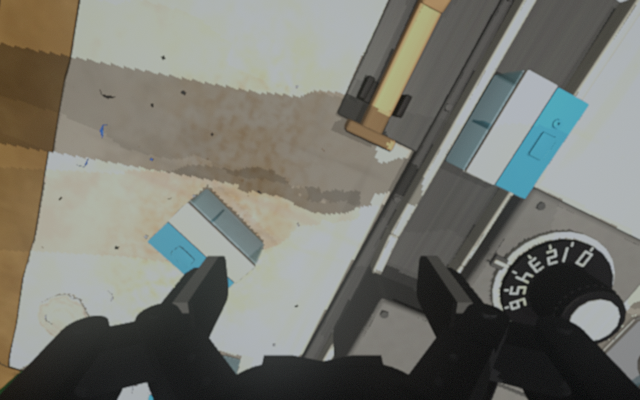

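>>> apply_moves --deltas '[{"translation": [-1.6,-1.7,0],"spin": 7,"claw": 1},{"translation": [-1.5,-1.6,0],"spin": 7,"claw": 1},{"translation": [-1.5,-1.6,0],"spin": 7,"claw": 1},{"translation": [-1.5,-1.6,0],"spin": 7,"claw": 1},{"translation": [-1.5,-1.6,-2],"spin": 7,"claw": 1},{"translation": [0,0,-2],"spin": 5,"claw": 1},{"translation": [0,0,0],"spin": 0,"claw": 1},{"translation": [0,0,0],"spin": 0,"claw": 1},{"translation": [0,0,0],"spin": 0,"claw": 1}]'

```text
time: 25.8
ee_pos: [0.4126, -0.0536, 0.0846]
tool_rot: [0.85, 0.526, 0.001, 0.0]
ft_force: [1.1, 0.7, 0.2]
opening: 1.0
```

```bash
python3 yaw.py; python3 blk.py
```

```text
yaw 63.5 [ 0.41256187 -0.05358984  0.08459883] [1.10049218 0.65962019 0.19476069] [ 0.08321782 -0.07178296  0.04044156] 1.0004897545055365 q7 0.9918239701161576 25.8
top
[ 0.4413 -0.2007  0.0699  0.0485] 6.7 0.0395
lane [0.5826 0.1196 0.0694 0.0484] -89.9 0.0519
wrist
[ 0.4114 -0.0542  0.071   0.0479] -25.2 0.0404
```

>>> apply_moves --deltas '[{"translation": [-0.1,-0.1,-2.5],"spin": 0,"claw": 1},{"translation": [0,0,-2.5],"spin": 0,"claw": 1},{"translation": [0,0,-1.7],"spin": 0,"claw": 1},{"translation": [0,0,-0.3],"spin": 0,"claw": 1},{"translation": [0,0,0],"spin": 0,"claw": 0.5},{"translation": [0,0,0],"spin": 0,"claw": 0},{"translation": [0,0,0],"spin": 0,"claw": -0.3},{"translation": [0,0,0],"spin": 0,"claw": -0.3},{"translation": [0,0,0],"spin": 0,"claw": -0.3}]'

```text
time: 26.65
ee_pos: [0.4116, -0.0559, 0.0151]
tool_rot: [0.85, 0.526, 0.001, 0.001]
ft_force: [-1.4, 0.9, 5.6]
opening: 0.56
```

```bash
python3 yaw.py
```

```text
yaw 63.5 [ 0.41159914 -0.05592547  0.01514928] [-1.36576368  0.88571999  5.6267719 ] [0.18349565 0.0758052  0.02592564] 0.5598616636186103 q7 0.8604056932009747 26.65
```

>>> apply_moves --deltas '[{"translation": [0,0,2],"spin": 0,"claw": -0.3},{"translation": [0,0,4],"spin": 0,"claw": -0.3},{"translation": [0,0,4],"spin": -5.4,"claw": -0.3},{"translation": [2,2.5,1],"spin": -6,"claw": -0.3},{"translation": [2,2.5,0],"spin": -6,"claw": -0.3},{"translation": [2,2.5,0],"spin": -6,"claw": -0.3},{"translation": [2,2.8,0],"spin": -6,"claw": -0.3},{"translation": [2,2.8,0],"spin": -6,"claw": -0.3},{"translation": [2,2.8,0],"spin": -6,"claw": -0.3},{"translation": [2,2.8,0],"spin": -6,"claw": -0.3}]'

```text
time: 27.48
ee_pos: [0.5499, 0.1316, 0.1238]
tool_rot: [0.99, 0.138, -0.0, 0.0]
ft_force: [-0.1, 0.3, 0.0]
opening: 0.564
```

>>> apply_moves --deltas '[{"translation": [2,2.8,0],"spin": -6,"claw": -0.3},{"translation": [1.3,2.8,0],"spin": -6,"claw": -0.3},{"translation": [0,0.8,0],"spin": -6,"claw": -0.3},{"translation": [0,0,0],"spin": 0,"claw": -0.3},{"translation": [0,0,0],"spin": 0,"claw": -0.3},{"translation": [0,0,0],"spin": 0,"claw": -0.3}]'

```text
time: 27.98
ee_pos: [0.5819, 0.1925, 0.1233]
tool_rot: [1.0, -0.015, -0.0, 0.001]
ft_force: [-0.6, -0.4, -1.2]
opening: 0.559
```

```bash
python3 yaw.py; python3 lane.py; python3 blk.py
```

```text
yaw -1.7 [0.58192062 0.19252471 0.12327739] [-0.56877886 -0.36066627 -1.19928302] [0.00429744 0.01279997 0.01252942] 0.5593106061869492 q7 -0.6256753070063148 27.9833
ee [0.5820778  0.19204565 0.12330934]
ee tunnel -0.0029521313462020143 0.2548832013756714
Y 0.05 [0, 0]
Y 0.08 [0, 0]
Y 0.11 [(18, array([-0.0358, -0.0287])), 0]
Y 0.14 [0, 0]
Y 0.17 [0, (9, array([0.0453, 0.0466]))]
Y 0.2 [0, 0]
Y 0.23 [0, 0]
Y 0.26 [(50, array([-0.036 , -0.0288])), (61, array([0.0293, 0.0369]))]
Y 0.29 [(230, array([-0.0363, -0.0291])), (235, array([0.0294, 0.0365]))]
top
[ 0.4415 -0.2001  0.0698  0.0471] 6.3 0.0395
lane [0.5826 0.1198 0.0694 0.0479] 89.0 0.0519
wrist
```

>>> apply_moves --deltas '[{"translation": [0.3,0.4,-3],"spin": 0,"claw": -0.3},{"translation": [0,0,-3],"spin": 0,"claw": -0.3},{"translation": [0,0,0],"spin": 0,"claw": -0.3},{"translation": [0,0,0],"spin": 0,"claw": -0.3},{"translation": [0,0,-1.5],"spin": 0,"claw": -0.3},{"translation": [0,0,-1.0],"spin": 0,"claw": -0.3},{"translation": [0,0,-0.5],"spin": 0,"claw": -0.3},{"translation": [0,0,0],"spin": 0,"claw": -0.3},{"translation": [0,0,0],"spin": 0,"claw": -0.3}]'

```text
time: 28.88
ee_pos: [0.5853, 0.1987, 0.0336]
tool_rot: [1.0, -0.016, -0.0, -0.0]
ft_force: [-0.0, -0.3, -0.2]
opening: 0.562
```

```bash
python3 lane.py; python3 yaw.py
```

```text
ee [0.58571976 0.19894013 0.03405887]
ee tunnel 0.00046536394495448645 0.2618916598353959
Y 0.05 [0, 0]
Y 0.08 [0, 0]
Y 0.11 [0, 0]
Y 0.14 [0, 0]
Y 0.17 [0, 0]
Y 0.2 [(240, array([-0.0337, -0.0293])), (244, array([0.0305, 0.0355]))]
Y 0.23 [(77, array([-0.0321, -0.0292])), (98, array([0.0305, 0.0339]))]
Y 0.26 [(304, array([-0.0364, -0.0296])), (235, array([0.0305, 0.0364]))]
Y 0.29 [(524, array([-0.0362, -0.0233])), (465, array([0.023 , 0.0363]))]
yaw -1.8 [0.58571976 0.19894013 0.03405887] [ 0.2283918   0.44272001 -0.90895672] [-0.06303434  0.018353   -0.01634233] 0.5607782778951004 q7 -0.6860026186261389 28.9333
```

>>> apply_moves --deltas '[{"translation": [0,0,-0.5],"spin": 0,"claw": -0.3},{"translation": [0,-1.0,0],"spin": 0,"claw": -0.3},{"translation": [0,-1.3,0],"spin": 0,"claw": -0.3},{"translation": [-0.1,-1.3,0],"spin": 0,"claw": -0.3},{"translation": [-0.1,-1.3,0],"spin": 0,"claw": -0.3},{"translation": [-0.1,-1.3,0],"spin": 0,"claw": -0.3},{"translation": [0,-1.3,0],"spin": 0,"claw": -0.3},{"translation": [0,0,0],"spin": 0,"claw": -0.3},{"translation": [0,0,0],"spin": 0,"claw": -0.3}]'

```text
time: 29.68
ee_pos: [0.5826, 0.1214, 0.0286]
tool_rot: [1.0, -0.017, 0.0, 0.0]
ft_force: [-0.7, 0.3, -0.4]
opening: 0.561
```

```bash
python3 lane.py|head -2; python3 yaw.py;python3 blk.py;python3 sc.py s8.png .58 .1 .05
```

```text
ee [0.58250548 0.12320945 0.02875101]
ee tunnel -0.000302432421407883 0.18609668725185063
yaw -1.9 [0.58250548 0.12320945 0.02875101] [-0.16236019  0.45593494 -0.31641633] [ 0.04638473 -0.01196424  0.02363859] 0.5625290218417247 q7 -0.5714523027112073 29.7333
top
[ 0.4412 -0.2004  0.0699  0.0482] 7.4 0.0394
lane [0.5794 0.0498 0.0683 0.0478] 87.4 0.0518
wrist
```

View pics/s8.png

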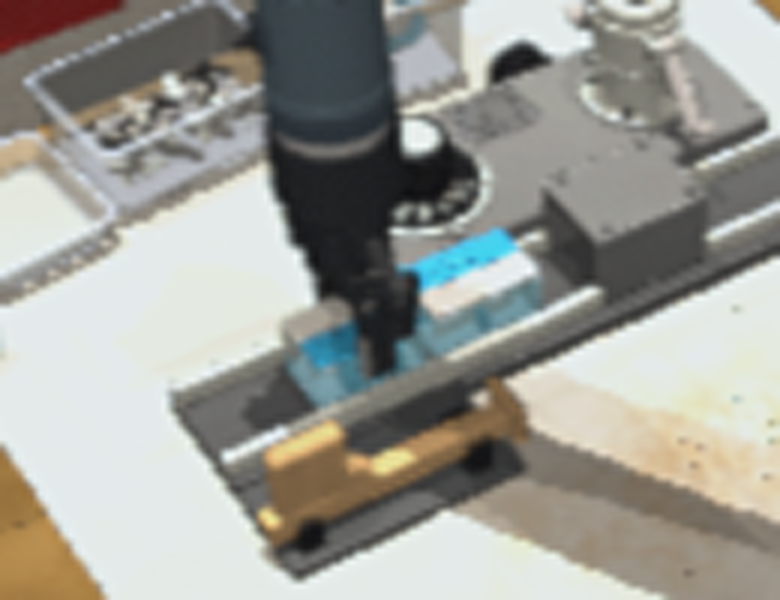

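>>> apply_moves --deltas '[{"translation": [0,0,-0.1],"spin": 0,"claw": -0.3},{"translation": [0,0,0],"spin": 0,"claw": 0.3},{"translation": [0,0,0],"spin": 0,"claw": 0.6},{"translation": [0,0,0],"spin": 0,"claw": 0.6},{"translation": [0,0,3],"spin": 0,"claw": 0.8},{"translation": [0,0,4],"spin": 0,"claw": 1},{"translation": [-3,-2,3],"spin": -7,"claw": 1},{"translation": [-3,-3,0],"spin": -7,"claw": 1},{"translation": [-2,-3.5,0],"spin": -7,"claw": 1},{"translation": [-2,-3.5,0],"spin": -7,"claw": 1}]'

```text
time: 30.72
ee_pos: [0.4856, 0.0064, 0.1254]
tool_rot: [0.966, -0.258, 0.001, -0.0]
ft_force: [-0.2, -0.5, 0.2]
opening: 1.001
```

>>> apply_moves --deltas '[{"translation": [-1.5,-3.5,0],"spin": -7,"claw": 1},{"translation": [-1,-3.5,0],"spin": -7,"claw": 1},{"translation": [-0.7,-3.5,0],"spin": -7,"claw": 1},{"translation": [-0.6,-3.5,0],"spin": -7,"claw": 1},{"translation": [0,-3.5,0],"spin": -7,"claw": 1},{"translation": [0,-3.3,0],"spin": -7,"claw": 1},{"translation": [0,0,-2],"spin": -7,"claw": 1},{"translation": [0,0,-2],"spin": -4.7,"claw": 1},{"translation": [0,0,0],"spin": 0,"claw": 1},{"translation": [0,0,0],"spin": 0,"claw": 1}]'

```text
time: 31.55
ee_pos: [0.4472, -0.2007, 0.0835]
tool_rot: [0.747, -0.665, -0.001, 0.0]
ft_force: [1.3, -0.6, 0.3]
opening: 1.003
```

```bash
python3 yaw.py;python3 blk.py;
```

```text
yaw -83.3 [ 0.44720461 -0.20069784  0.08353494] [ 1.29479761 -0.6193866   0.25587866] [ 0.0022104  -0.00083004 -0.04618983] 1.0029001263893003 q7 -1.166711357483893 31.55
top
lane [0.5814 0.1286 0.0704 0.048 ] 87.3 0.0518
lane [0.5796 0.0502 0.0705 0.0489] 88.7 0.0517
wrist
[ 0.4433 -0.2046  0.0709  0.0477] 6.9 0.0402
```

>>> apply_moves --deltas '[{"translation": [-0.3,-0.35,-2.5],"spin": 0,"claw": 1},{"translation": [0,0,-2.5],"spin": 0,"claw": 1},{"translation": [0,0,-1.6],"spin": 0,"claw": 1},{"translation": [0,0,-0.3],"spin": 0,"claw": 1},{"translation": [0,0,0],"spin": 0,"claw": 0.5},{"translation": [0,0,0],"spin": 0,"claw": 0},{"translation": [0,0,0],"spin": 0,"claw": -0.3},{"translation": [0,0,0],"spin": 0,"claw": -0.3},{"translation": [0,0,0],"spin": 0,"claw": -0.3}]'

```text
time: 32.4
ee_pos: [0.4472, -0.2055, 0.0171]
tool_rot: [0.746, -0.666, 0.002, -0.001]
ft_force: [-0.1, 0.7, 4.7]
opening: 0.565
```

```bash
python3 yaw.py
```

```text
yaw -83.5 [ 0.44716454 -0.20549106  0.01708848] [-0.08601659  0.67610837  4.73906142] [ 0.20405608  0.09778229 -0.00998465] 0.5653849972774798 q7 -1.1841531744757274 32.4
```

>>> apply_moves --deltas '[{"translation": [0,0,2],"spin": 0,"claw": -0.3},{"translation": [0,0,4],"spin": 0,"claw": -0.3},{"translation": [0,0,4],"spin": 6.8,"claw": -0.3},{"translation": [1,3.4,1],"spin": 6.8,"claw": -0.3},{"translation": [1,3.4,0],"spin": 6.8,"claw": -0.3},{"translation": [1,3.4,0],"spin": 6.8,"claw": -0.3},{"translation": [1,3.4,0],"spin": 6.8,"claw": -0.3},{"translation": [1,3.4,0],"spin": 6.8,"claw": -0.3},{"translation": [1,3.4,0],"spin": 6.8,"claw": -0.3},{"translation": [1,3.4,0],"spin": 6.8,"claw": -0.3}]'

```text
time: 33.23
ee_pos: [0.5154, 0.0344, 0.1258]
tool_rot: [0.969, -0.248, 0.0, 0.0]
ft_force: [0.2, -0.2, -0.5]
opening: 0.566
```

>>> apply_moves --deltas '[{"translation": [1.2,3.4,0],"spin": 6.8,"claw": -0.3},{"translation": [1.2,3.4,0],"spin": 6.8,"claw": -0.3},{"translation": [1.2,3.4,0],"spin": 6.8,"claw": -0.3},{"translation": [1.2,3.4,0],"spin": 6.9,"claw": -0.3},{"translation": [1,3.4,0],"spin": 0,"claw": -0.3},{"translation": [1,0.3,0],"spin": 0,"claw": -0.3},{"translation": [0,0,0],"spin": 0,"claw": -0.3},{"translation": [0,0,0],"spin": 0,"claw": -0.3},{"translation": [0,0,0],"spin": 0,"claw": -0.3}]'

```text
time: 33.98
ee_pos: [0.5828, 0.2041, 0.1249]
tool_rot: [1.0, -0.016, -0.001, 0.001]
ft_force: [0.2, 0.0, -0.8]
opening: 0.564
```

```bash
python3 yaw.py;python3 blk.py; python3 lane.py
```

```text
yaw -1.9 [0.58284744 0.20411123 0.12486619] [ 0.23454242  0.04635142 -0.78552005] [-0.03599578 -0.04690746  0.03013778] 0.5638579938889113 q7 -0.6595094961934057 33.9833
top
lane [0.5815 0.1292 0.0699 0.0482] 88.1 0.0519
lane [0.5796 0.0503 0.0697 0.0485] 87.9 0.0518
wrist
ee [0.58299363 0.20398014 0.12515218]
ee tunnel -0.002422056395354408 0.26684103399613696
Y 0.05 [0, 0]
Y 0.08 [0, 0]
Y 0.11 [0, 0]
Y 0.14 [0, 0]
Y 0.17 [0, (28, array([0.0453, 0.0497]))]
Y 0.2 [0, 0]
Y 0.23 [0, 0]
Y 0.26 [(6, array([-0.0358, -0.0293])), (18, array([0.0303, 0.0367]))]
Y 0.29 [(220, array([-0.0363, -0.029 ])), (225, array([0.0293, 0.0365]))]
```

>>> apply_moves --deltas '[{"translation": [0.25,0.3,-3],"spin": 0,"claw": -0.3},{"translation": [0,0,-3],"spin": 0,"claw": -0.3},{"translation": [0,0,0],"spin": 0,"claw": -0.3},{"translation": [0,0,0],"spin": 0,"claw": -0.3},{"translation": [0,0,-1.5],"spin": 0,"claw": -0.3},{"translation": [0,0,-1.0],"spin": 0,"claw": -0.3},{"translation": [0,0,-0.5],"spin": 0,"claw": -0.3},{"translation": [0,0,-0.3],"spin": 0,"claw": -0.3},{"translation": [0,0,0],"spin": 0,"claw": -0.3}]'

```text
time: 34.88
ee_pos: [0.5854, 0.2088, 0.0317]
tool_rot: [1.0, -0.016, -0.0, 0.0]
ft_force: [0.6, 0.3, -0.3]
opening: 0.565
```

```bash
python3 lane.py|head -2; python3 yaw.py
```

```text
ee [0.58573825 0.20903631 0.03227636]
ee tunnel 0.00015790236440623728 0.2719831780858256
yaw -1.8 [0.58573825 0.20903631 0.03227636] [ 0.27253812  0.24638462 -0.40002901] [-0.00990931  0.00198063  0.0781659 ] 0.5625615603716274 q7 -0.7193760017462221 34.9333
```

>>> apply_moves --deltas '[{"translation": [0,0,-0.25],"spin": 0,"claw": -0.3},{"translation": [0,-0.8,0],"spin": 0,"claw": -0.3},{"translation": [-0.1,-0.8,0],"spin": 0,"claw": -0.3},{"translation": [0,-0.2,0],"spin": 0,"claw": -0.3},{"translation": [0,0,0],"spin": 0,"claw": 0.3},{"translation": [0,0,0],"spin": 0,"claw": 0.6},{"translation": [0,0,0],"spin": 0,"claw": 0.6},{"translation": [0,0,3],"spin": 0,"claw": 0.8},{"translation": [0,0,4],"spin": 0,"claw": 1},{"translation": [-3,-1,3],"spin": 0,"claw": 1}]'

```text
time: 35.77
ee_pos: [0.5617, 0.1841, 0.132]
tool_rot: [1.0, -0.016, 0.004, -0.003]
ft_force: [1.3, 0.5, 2.5]
opening: 0.998
```

```bash
python3 blk.py; python3 yaw.py; python3 - <<'E'
from h import *
im,d,c=snap('top');cv2.imwrite('pics/t2.png',cv2.resize(im[120:300,180:440],None,fx=3,fy=3,interpolation=cv2.INTER_CUBIC)[:,:,::-1])
P=cloud(c,d)
from meas import rect
m=(P[...,2]>.065)&(P[...,2]<.09)&(abs(P[...,0]-.493)<.04)&(abs(P[...,1]-.21)<.06);print(m.sum(),rect(P[m]))
m=(P[...,2]>.035)&(P[...,2]<.048)&(abs(P[...,0]-.493)<.04)&(abs(P[...,1]-.08)<.03);print(m.sum(),rect(P[m]))
E
```

```text
top
wrist
[0.6308 0.0561 0.0716 0.0356] 88.1 0.0425
yaw -1.7 [0.55695548 0.18319276 0.1343112 ] [ 0.06350489 -0.52978472  0.18303067] [ 0.03913173 -0.00606021  0.0769016 ] 1.0002393310105213 q7 -0.6297996801267292 35.8667
0 (array([0., 0., 0., 0.]), np.float64(0.0))
32 (array([0.4914, 0.0813, 0.0283, 0.0254]), np.float64(-41.21655654907226))
```

View pics/t2.png

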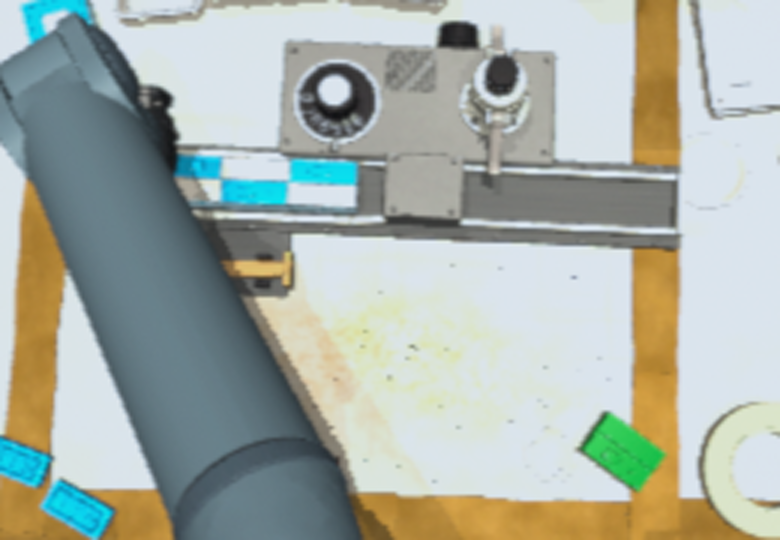

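>>> apply_moves --deltas '[{"translation": [-3.1,-2.2,1],"spin": 0,"claw": 1},{"translation": [-3.1,-2.2,1],"spin": 0,"claw": 1},{"translation": [0,0,0],"spin": 0,"claw": 1},{"translation": [0,0,0],"spin": 0,"claw": 1},{"translation": [0,0,0],"spin": 0,"claw": 1}]'

```text
time: 36.33
ee_pos: [0.4945, 0.1376, 0.1481]
tool_rot: [1.0, -0.016, 0.0, -0.0]
ft_force: [0.2, 0.1, 0.4]
opening: 0.998
```

```bash
cat > stk.py <<'E'
from h import *
from meas import rect
im,d,c=snap('wrist','w11.png');P=cloud(c,d);print(sense()['ee_pos'])
O=np.array([.5768,-.0628]);th=-np.radians(1.85);ex=np.array([np.cos(th),np.sin(th)]);ey=np.array([-np.sin(th),np.cos(th)])
for lo,hi in [(.066,.088),(.036,.046),(.028,.036)]:
    m=((P[...,2]>lo)&(P[...,2]<hi)&(abs(P[...,0]-.495)<.04)&(P[...,1]>.02)&(P[...,1]<.3)).astype(np.uint8)
    n,l,st,_=cv2.connectedComponentsWithStats(m)
    for i in range(1,n):
        if st[i,4]>60: Q=P[l==i];r,a=rect(Q);print(lo,st[i,4],r.round(4),round(a,1),Q[:,2].mean().round(4),'tun',((r[:2]-O)@ex).round(4),((r[:2]-O)@ey).round(4))
X=(P[...,:2]-O)@ex;Y=(P[...,:2]-O)@ey
m=(P[...,2]>.049)&(P[...,2]<.057)&(abs(X)<.04)&(Y>.05)&(Y<.4)
print('train Y range',np.percentile(Y[m],[1,99]),np.percentile(X[m],[2,98])) if m.any() else 0
E
python3 stk.py
```

```text
[0.4951 0.1382 0.1484]
0.066 1663 [0.4952 0.2039 0.0453 0.0155] 88.8 0.0769 tun -0.0902 0.264
0.036 223 [0.495  0.1731 0.016  0.0133] 4.6 0.0414 tun -0.0894 0.2332
0.036 417 [0.4933 0.0781 0.0347 0.0092] -0.9 0.0395 tun -0.088 0.1381
0.028 131 [0.4964 0.231  0.0163 0.0074] -9.4 0.0316 tun -0.0898 0.291
0.028 140 [0.4812 0.2132 0.0155 0.0047] 87.4 0.0302 tun -0.1045 0.2728
0.028 142 [0.5105 0.2124 0.0155 0.0047] 88.9 0.0302 tun -0.0752 0.2729
0.028 1883 [0.4944 0.1242 0.0871 0.0354] 88.7 0.0321 tun -0.0884 0.1843
0.028 106 [0.4782 0.1067 0.0161 0.0044] 87.1 0.0301 tun -0.104 0.1662
0.028 98 [0.5067 0.1057 0.0157 0.0044] 88.9 0.0301 tun -0.0755 0.1661
train Y range [0.0747 0.2798] [-0.0227  0.0228]
```

View pics/w11.png

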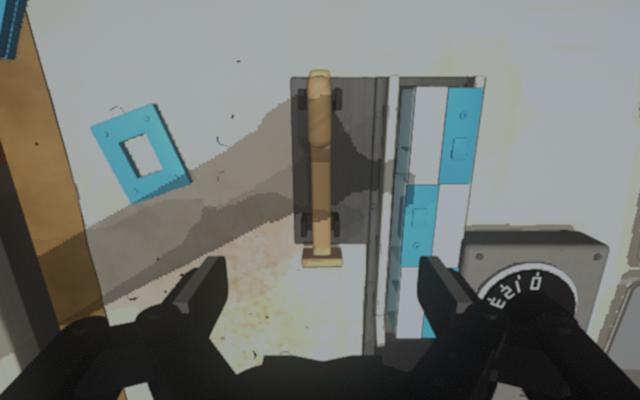

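>>> apply_moves --deltas '[{"translation": [0,3.3,0],"spin": 0,"claw": 0},{"translation": [0,3.3,0],"spin": 0,"claw": 0},{"translation": [0,0,-3],"spin": 0,"claw": 0},{"translation": [0,0,0],"spin": 0,"claw": 0},{"translation": [0,0,0],"spin": 0,"claw": 0}]' --force 60

```text
time: 36.8
ee_pos: [0.4935, 0.2045, 0.117]
tool_rot: [1.0, -0.015, -0.002, -0.0]
ft_force: [-0.1, 0.3, 0.5]
opening: 0.499
```

>>> apply_moves --deltas '[{"translation": [0.1,0,-3],"spin": 0,"claw": 0},{"translation": [0,0,-3],"spin": 0,"claw": 0},{"translation": [0,0,-1.5],"spin": 0,"claw": 0},{"translation": [0,0,0],"spin": 0,"claw": 0},{"translation": [0,0,0],"spin": 0,"claw": -0.5},{"translation": [0,0,0],"spin": 0,"claw": -1},{"translation": [0,0,0],"spin": 0,"claw": -1},{"translation": [0,0,0],"spin": 0,"claw": -1},{"translation": [0,0,0],"spin": 0,"claw": -1}]'

```text
time: 37.55
ee_pos: [0.4969, 0.2041, 0.0453]
tool_rot: [1.0, -0.016, 0.002, -0.001]
ft_force: [-0.4, 0.2, 4.6]
opening: 0.177
```

```bash
python3 yaw.py; python3 stk.py
```

```text
yaw -1.8 [0.49694098 0.20409719 0.0453425 ] [-0.38944023  0.2331899   4.56201157] [-0.02319874 -0.10558993  0.00464892] 0.1773319837863566 q7 -0.7824966401830068 37.55
[0.497  0.2041 0.0453]
0.066 5946 [0.4998 0.2063 0.0406 0.0396] -56.5 0.0771 tun -0.0857 0.2665
0.036 204 [0.4982 0.2241 0.016  0.0064] -2.0 0.0411 tun -0.0879 0.2842
0.028 604 [0.4984 0.2278 0.016  0.0129] -3.1 0.0317 tun -0.0878 0.2879
0.028 270 [0.4812 0.2132 0.016  0.0049] 88.7 0.0301 tun -0.1045 0.2728
0.028 273 [0.51   0.2126 0.0155 0.0048] 89.4 0.0301 tun -0.0756 0.2731
0.028 562 [0.4953 0.1388 0.0166 0.0156] 89.0 0.032 tun -0.0879 0.1988
train Y range [0.2146 0.2811] [-0.0227  0.0232]
```

View pics/w11.png

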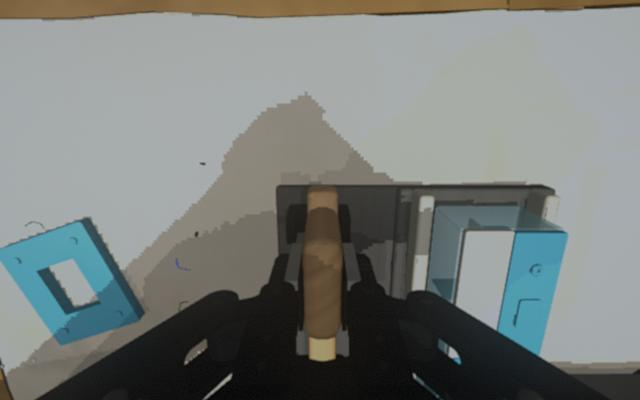

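>>> apply_moves --deltas '[{"translation": [0,0,2],"spin": 0,"claw": -1},{"translation": [0,0,3],"spin": 0,"claw": -1},{"translation": [0,0,3.5],"spin": 0,"claw": -1},{"translation": [1.3,2.6,0],"spin": 0,"claw": -1},{"translation": [1.6,2.6,0],"spin": 0,"claw": -1},{"translation": [1.6,2.6,0],"spin": 0,"claw": -1},{"translation": [1.6,2.6,0],"spin": 0,"claw": -1},{"translation": [1.6,2.7,0],"spin": 0,"claw": -1},{"translation": [1.6,2.7,0],"spin": 0,"claw": -1},{"translation": [0,0,0],"spin": 0,"claw": -1}]'

```text
time: 38.43
ee_pos: [0.5886, 0.3688, 0.1288]
tool_rot: [1.0, -0.013, 0.001, -0.004]
ft_force: [-0.4, 1.2, -0.4]
opening: 0.178
```

>>> apply_moves --deltas '[{"translation": [0,0,0],"spin": 0,"claw": -1},{"translation": [0,0,0],"spin": 0,"claw": -1}]'

```text
time: 38.6
ee_pos: [0.5874, 0.3607, 0.1278]
tool_rot: [1.0, -0.015, -0.001, 0.001]
ft_force: [-0.1, -0.7, -0.6]
opening: 0.178
```

```bash
python3 yaw.py; python3 lane.py | head -2; python3 - <<'E'
from h import *
im,d,c=snap('top');cv2.imwrite('pics/t3.png',cv2.resize(im[100:300,150:410],None,fx=3,fy=3,interpolation=cv2.INTER_CUBIC)[:,:,::-1])
E
python3 sc.py s9.png .585 .25 .05
```

```text
yaw -1.8 [0.58738958 0.36067362 0.12781601] [-0.05877364 -0.69981322 -0.6463041 ] [-0.01465885  0.01437502 -0.00321001] 0.17832516961079187 q7 -0.8901646624261422 38.6
ee [0.58762916 0.35983377 0.12789589]
ee tunnel -0.002820358249720595 0.42276307514225475
```

View pics/t3.png

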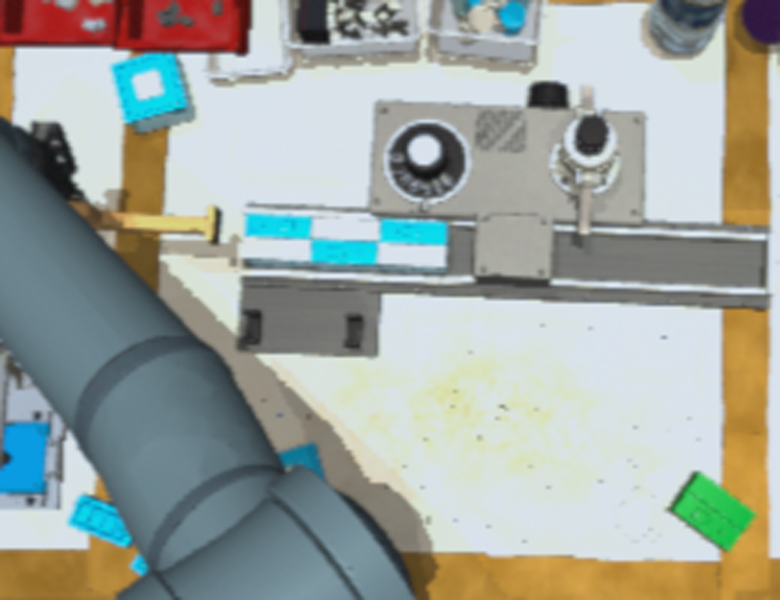

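View pics/s9.png

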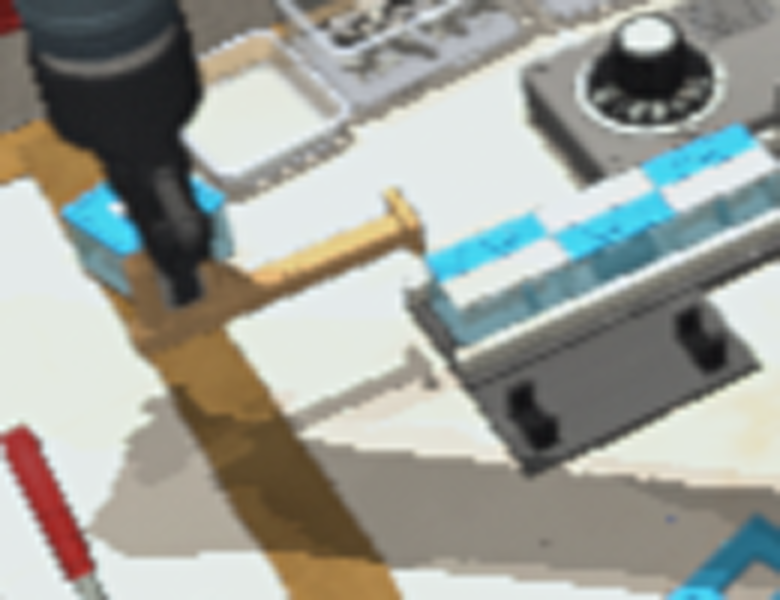

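>>> apply_moves --deltas '[{"translation": [0.25,0.2,-3],"spin": 0,"claw": -1},{"translation": [0,0,-3],"spin": 0,"claw": -1},{"translation": [0,0,-1.7],"spin": 0,"claw": -1},{"translation": [0,0,0],"spin": 0,"claw": -1},{"translation": [0,0,0],"spin": 0,"claw": -1},{"translation": [0,0,0],"spin": 0,"claw": -1}]'

```text
time: 39.25
ee_pos: [0.5915, 0.3639, 0.0531]
tool_rot: [1.0, -0.016, 0.001, -0.001]
ft_force: [0.2, -0.1, -1.4]
opening: 0.178
```

```bash
python3 yaw.py; python3 lane.py | head -2;python3 sc.py s10.png .585 .25 .05
```

```text
yaw -1.8 [0.59150287 0.36386722 0.0530505 ] [ 0.15095099 -0.13392688 -1.42202654] [ 4.21375034e-02 -2.01888120e-02 -1.58431992e-05] 0.17763339753610405 q7 -0.9243117860492233 39.25
ee [0.59193888 0.36442499 0.05380157]
ee tunnel 0.001338890437001647 0.42749103576699365
```

View pics/s10.png

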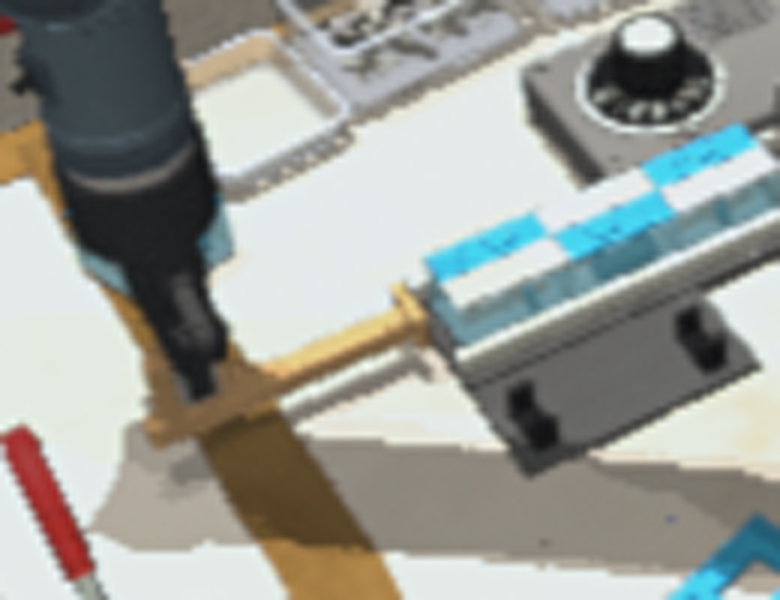

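>>> apply_moves --deltas '[{"translation": [-0.1,-0.5,-0.4],"spin": 0,"claw": -1},{"translation": [-0.04,-1.2,0],"spin": 0,"claw": -1},{"translation": [-0.04,-1.2,0],"spin": 0,"claw": -1},{"translation": [-0.04,-1.2,0],"spin": 0,"claw": -1},{"translation": [-0.04,-1.2,0],"spin": 0,"claw": -1},{"translation": [-0.04,-1.2,0],"spin": 0,"claw": -1},{"translation": [-0.04,-1.2,0],"spin": 0,"claw": -1},{"translation": [-0.04,-1.2,0],"spin": 0,"claw": -1},{"translation": [-0.04,-1.2,0],"spin": 0,"claw": -1},{"translation": [0,0,0],"spin": 0,"claw": -1}]'

```text
time: 40.18
ee_pos: [0.587, 0.257, 0.0469]
tool_rot: [1.0, -0.018, -0.0, 0.002]
ft_force: [-0.2, -1.1, -0.8]
opening: 0.179
```

```bash
python3 yaw.py; python3 lane.py | head -2;python3 sc.py s11.png .585 .15 .05
```

```text
yaw -2.0 [0.58704531 0.2569942  0.0468886 ] [-0.22661469 -1.14946417 -0.83079757] [-0.05135181 -0.00511399  0.03181697] 0.17861761582638896 q7 -0.8063652328894422 40.1833
ee [0.58686217 0.25874607 0.04693812]
ee tunnel -0.0003235366868734916 0.32170330868101954
```

View pics/s11.png

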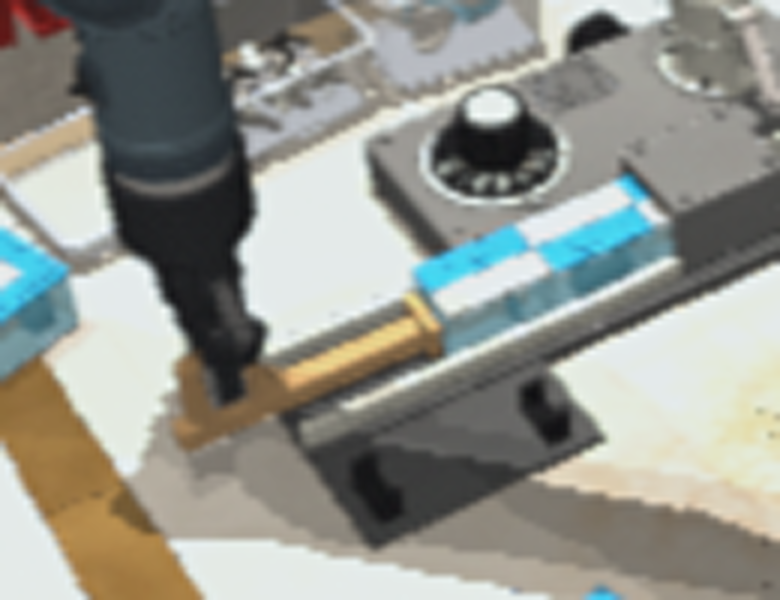

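>>> apply_moves --deltas '[{"translation": [-0.04,-1.2,0.2],"spin": 0,"claw": -1},{"translation": [-0.04,-1.2,0],"spin": 0,"claw": -1},{"translation": [-0.04,-1.2,0],"spin": 0,"claw": -1},{"translation": [-0.04,-1.2,0],"spin": 0,"claw": -1},{"translation": [-0.04,-1.2,0],"spin": 0,"claw": -1},{"translation": [-0.04,-1.2,0],"spin": 0,"claw": -1},{"translation": [-0.04,-1.2,0],"spin": 0,"claw": -1},{"translation": [-0.04,-1.2,0],"spin": 0,"claw": -1},{"translation": [-0.04,-1.2,0],"spin": 0,"claw": -1},{"translation": [0,0,0],"spin": 0,"claw": -1}]'

```text
time: 41.12
ee_pos: [0.583, 0.1492, 0.049]
tool_rot: [1.0, -0.018, -0.0, 0.002]
ft_force: [0.4, -1.0, -2.1]
opening: 0.18
```

```bash
python3 yaw.py; python3 lane.py | head -2;python3 sc.py s12.png .575 .03 .05
```

```text
yaw -2.1 [0.58302611 0.14915201 0.04900369] [ 0.38637612 -1.01376463 -2.07925983] [ 0.00599319 -0.03681066  0.00101964] 0.1800348958492942 q7 -0.6448434870634481 41.1167
ee [0.58299611 0.15101124 0.04913465]
ee tunnel -0.0007095804205996522 0.21389981916179013
```

View pics/s12.png

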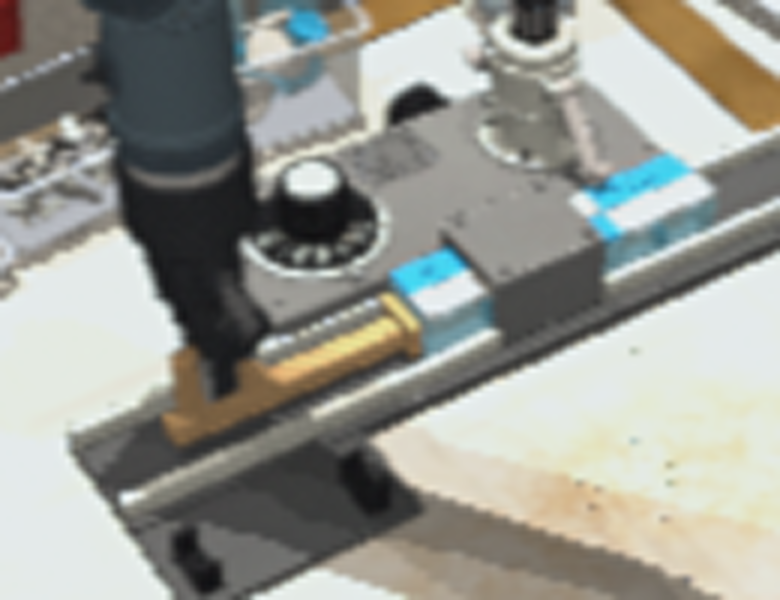

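>>> apply_moves --deltas '[{"translation": [0,-1.2,0],"spin": 0,"claw": -1},{"translation": [-0.04,-1.2,0],"spin": 0,"claw": -1},{"translation": [-0.04,-1.2,0],"spin": 0,"claw": -1},{"translation": [-0.04,-1.2,0],"spin": 0,"claw": -1},{"translation": [-0.04,-1.2,0],"spin": 0,"claw": -1},{"translation": [-0.04,-1.2,0],"spin": 0,"claw": -1},{"translation": [-0.04,-1.2,0],"spin": 0,"claw": -1},{"translation": [-0.04,-1.2,0],"spin": 0,"claw": -1},{"translation": [-0.04,-1.2,0],"spin": 0,"claw": -1},{"translation": [0,0,0],"spin": 0,"claw": -1}]'

```text
time: 42.05
ee_pos: [0.5795, 0.0412, 0.0491]
tool_rot: [1.0, -0.018, -0.0, 0.002]
ft_force: [-0.3, -1.5, -0.7]
opening: 0.173
```

```bash
python3 yaw.py; python3 lane.py | head -2;python3 sc.py s13.png .575 -.05 .05; python3 - <<'E'
from h import *
im,d,c=snap('top');cv2.imwrite('pics/t4.png',cv2.resize(im[120:240,200:440],None,fx=3.3,fy=3.3,interpolation=cv2.INTER_CUBIC)[:,:,::-1])
P=cloud(c,d);P=P+np.array([.001,-.0055,0])
O=np.array([.5768,-.0628]);th=-np.radians(1.85);ex=np.array([np.cos(th),np.sin(th)]);ey=np.array([-np.sin(th),np.cos(th)])
X=(P[...,:2]-O)@ex;Y=(P[...,:2]-O)@ey
m=(P[...,2]>.047)&(P[...,2]<.058)&(abs(X)<.03)&(Y<-.042)&(Y>-.3);print(np.percentile(Y[m],[0,1,99,100]),np.percentile(X[m],[1,99]),m.sum())
E
```

```text
yaw -2.1 [0.57951882 0.04122148 0.04912844] [-0.3237431  -1.4823322  -0.71377509] [-0.03975022  0.00361847 -0.00392094] 0.17301359016935067 q7 -0.4597503359505193 42.05
ee [0.57956547 0.04309869 0.04922717]
ee tunnel -0.0006546935522159094 0.10593277323394791
[-0.23674678 -0.23568644 -0.04405723 -0.04284724] [-0.02435157  0.02269544] 923
```

View pics/s13.png

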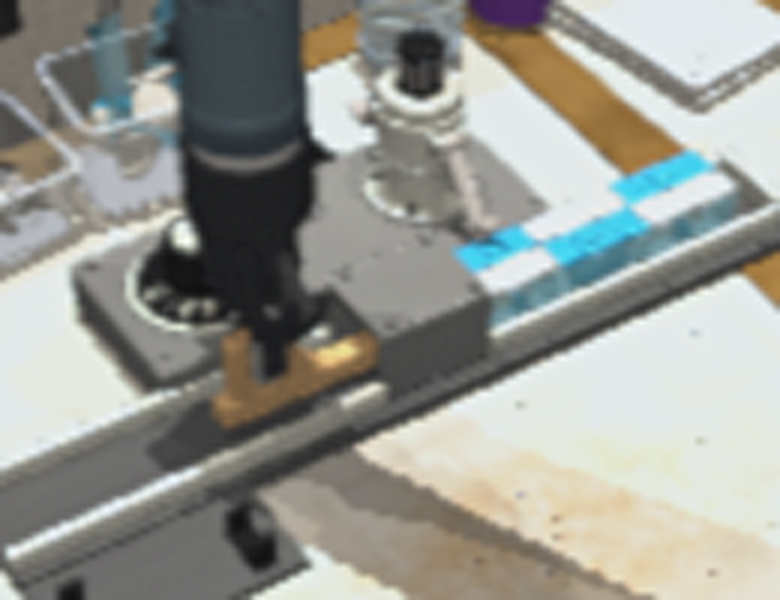

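View pics/t4.png

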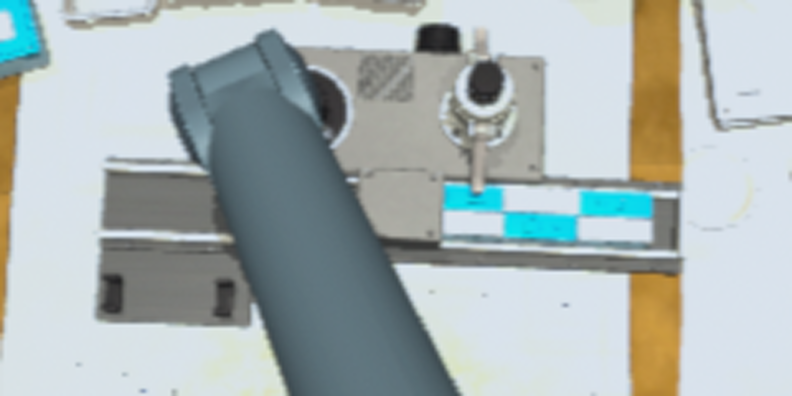

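>>> apply_moves --deltas '[{"translation": [0,-0.7,0],"spin": 0,"claw": -1},{"translation": [0,-0.7,0],"spin": 0,"claw": -1},{"translation": [-0.04,-0.6,0],"spin": 0,"claw": -1},{"translation": [0,0,0],"spin": 0,"claw": -1},{"translation": [0,0,0],"spin": 0,"claw": -1},{"translation": [0,0,0],"spin": 0,"claw": -1}]'

```text
time: 42.7
ee_pos: [0.5791, 0.0262, 0.0495]
tool_rot: [1.0, -0.016, -0.0, 0.0]
ft_force: [-0.9, -0.1, -1.2]
opening: 0.179
```

```bash
cat > outm.py <<'E'
from h import *
im,d,c=snap('top');cv2.imwrite('pics/t5.png',cv2.resize(im[120:240,200:440],None,fx=3.3,fy=3.3,interpolation=cv2.INTER_CUBIC)[:,:,::-1])
P=cloud(c,d);P=P+np.array([.001,-.0055,0])
O=np.array([.5768,-.0628]);th=-np.radians(1.85);ex=np.array([np.cos(th),np.sin(th)]);ey=np.array([-np.sin(th),np.cos(th)])
X=(P[...,:2]-O)@ex;Y=(P[...,:2]-O)@ey
m=(P[...,2]>.047)&(P[...,2]<.058)&(abs(X)<.03)&(Y<-.042)&(Y>-.3);print(np.percentile(Y[m],[0,1,99,100]),np.percentile(X[m],[1,99]),m.sum(),P[...,2][m].mean(),P[...,2][m].std())
E
python3 yaw.py; python3 lane.py | head -2; python3 outm.py
```

```text
yaw -1.8 [0.57914752 0.02616765 0.04947418] [-0.94717043 -0.06563699 -1.18097344] [ 0.03441064 -0.05657068 -0.0245246 ] 0.17921610402731114 q7 -0.42507433239508696 42.7
ee [0.57912452 0.0265138  0.04947841]
ee tunnel -0.0005600049199432326 0.08934228902147939
[-0.25525033 -0.25397192 -0.04723013 -0.04594909] [-0.02487145  0.02237396] 997 0.05153320548093302 0.002074134956330475
```

View pics/t5.png

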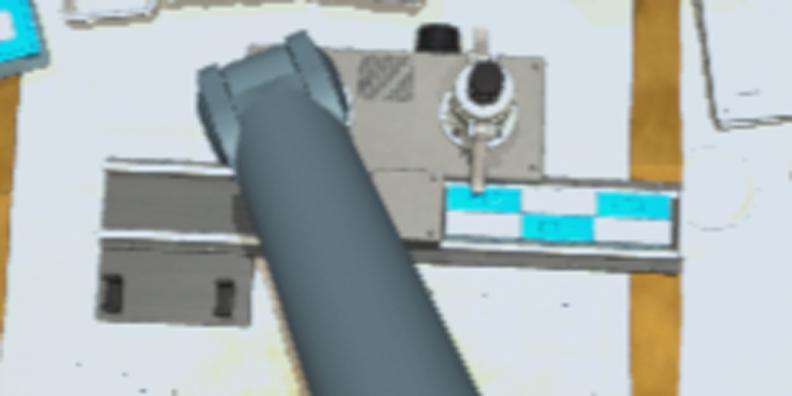

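>>> apply_moves --deltas '[{"translation": [0,1,0],"spin": 0,"claw": -1},{"translation": [0.05,2,0],"spin": 0,"claw": -1},{"translation": [0.1,3,0],"spin": 0,"claw": -1},{"translation": [0.1,3,0],"spin": 0,"claw": -1},{"translation": [0.1,3,0],"spin": 0,"claw": -1},{"translation": [0,1,1],"spin": 0,"claw": -1},{"translation": [0,0,3.5],"spin": 0,"claw": -1},{"translation": [0,0,3.5],"spin": 0,"claw": -1},{"translation": [-2.5,1.5,0],"spin": 0,"claw": -1},{"translation": [-3,1.5,0],"spin": 0,"claw": -1}]'

```text
time: 43.63
ee_pos: [0.5322, 0.1872, 0.1333]
tool_rot: [1.0, -0.018, 0.004, -0.002]
ft_force: [-0.5, 0.1, -1.0]
opening: 0.178
```

>>> apply_moves --deltas '[{"translation": [-3,1.5,0],"spin": 0,"claw": -1},{"translation": [0,0,0],"spin": 0,"claw": -1},{"translation": [0,0,0],"spin": 0,"claw": -1},{"translation": [0,0,0],"spin": 0,"claw": -1}]'

```text
time: 43.97
ee_pos: [0.4979, 0.2017, 0.1299]
tool_rot: [1.0, -0.015, 0.001, 0.0]
ft_force: [-0.1, 0.6, -1.1]
opening: 0.181
```

```bash
python3 yaw.py; python3 stk.py
```

```text
yaw -1.7 [0.4979306  0.20174714 0.12993015] [-0.09380562  0.64505205 -1.10436532] [ 0.06195334 -0.00902734  0.02998183] 0.18095935509679006 q7 -0.7081428195917879 43.9667
[0.4987 0.2011 0.1298]
0.028 123 [0.4815 0.2131 0.0162 0.004 ] 87.2 0.0301 tun -0.1042 0.2727
0.028 103 [0.5105 0.2126 0.0157 0.0048] 89.5 0.0301 tun -0.0752 0.2731
```

>>> apply_moves --deltas '[{"translation": [-0.2,0.2,-3],"spin": 0,"claw": -1},{"translation": [0,0,-2],"spin": 0,"claw": -1},{"translation": [0,0,0],"spin": 0,"claw": -1},{"translation": [0,0,0],"spin": 0,"claw": -1},{"translation": [0,0,0],"spin": 0,"claw": -1}]'

```text
time: 44.43
ee_pos: [0.4972, 0.2034, 0.0803]
tool_rot: [1.0, -0.016, 0.001, -0.0]
ft_force: [-0.3, 0.3, -0.6]
opening: 0.177
```

```bash
python3 yaw.py; python3 sc.py s14.png .5 .17 .04
```

```text
yaw -1.9 [0.49721616 0.20339657 0.08033359] [-0.28139959  0.30165048 -0.60913062] [ 0.06737147 -0.03517337  0.05527285] 0.17667110928061827 q7 -0.7620215282074111 44.4333
```

View pics/s14.png

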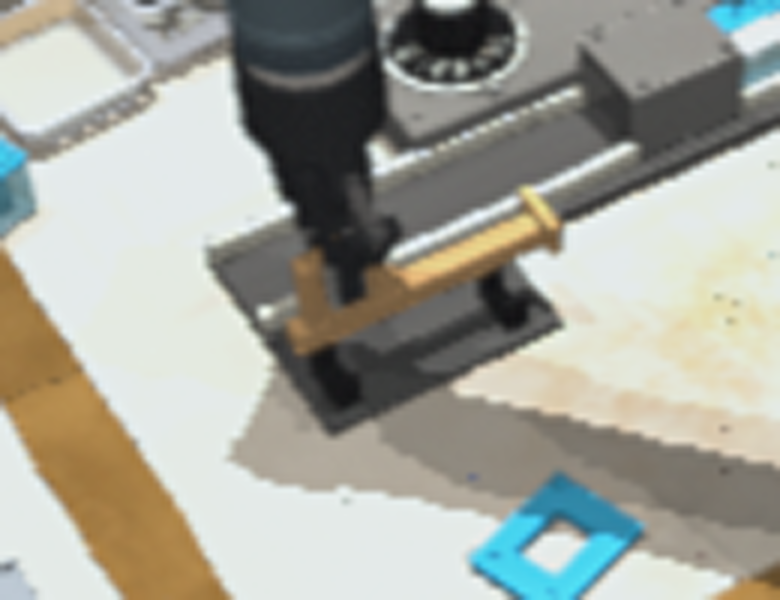

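Aligned; lowering into the saddles.

>>> apply_moves --deltas '[{"translation": [0,0,-1.5],"spin": 0,"claw": -1},{"translation": [0,0,-1.0],"spin": 0,"claw": -1},{"translation": [0,0,-0.6],"spin": 0,"claw": -1},{"translation": [0,0,-0.4],"spin": 0,"claw": -1},{"translation": [0,0,0],"spin": 0,"claw": -1},{"translation": [0,0,0],"spin": 0,"claw": -1}]'

```text
time: 44.98
ee_pos: [0.4961, 0.2035, 0.0453]
tool_rot: [1.0, -0.016, 0.0, 0.0]
ft_force: [-1.4, -1.6, 3.8]
opening: 0.18
```

>>> apply_moves --deltas '[{"translation": [0,0,0],"spin": 0,"claw": -0.3},{"translation": [0,0,0],"spin": 0,"claw": 0},{"translation": [0,0,0],"spin": 0,"claw": 0},{"translation": [0,0,2],"spin": 0,"claw": 0},{"translation": [0,0,4],"spin": 0,"claw": 0},{"translation": [0,0,4],"spin": 0,"claw": 0},{"translation": [-1,-3,4],"spin": 0,"claw": 0},{"translation": [-1,-3.5,2],"spin": 0,"claw": 0},{"translation": [0,0,0],"spin": 0,"claw": 0},{"translation": [0,0,0],"spin": 0,"claw": 0}]'

```text
time: 45.82
ee_pos: [0.4788, 0.1414, 0.1986]
tool_rot: [1.0, -0.018, 0.002, 0.001]
ft_force: [-0.7, 1.0, -1.0]
opening: 0.5
```

```bash
python3 yaw.py; python3 stk.py; python3 outm.py; python3 - <<'E'
from h import *
im,d,c=snap('scene','f.png');cv2.imwrite('pics/f1.png',cv2.resize(im[110:330,160:480],None,fx=2.4,fy=2.4,interpolation=cv2.INTER_CUBIC)[:,:,::-1])
E
```

```text
yaw -2.1 [0.47875212 0.14139411 0.19864299] [-0.67632782  1.03883766 -1.01104478] [ 0.00980243  0.00419606 -0.03649097] 0.5002150065223918 q7 -0.520866032369225 45.8167
[0.4779 0.143  0.1976]
0.066 1100 [0.497  0.2035 0.0452 0.0156] 88.4 0.0768 tun -0.0884 0.2636
0.036 171 [0.496  0.1753 0.0181 0.0152] 88.5 0.0413 tun -0.0885 0.2353
0.036 309 [0.493  0.0779 0.0347 0.0093] -2.0 0.0396 tun -0.0883 0.1379
0.028 121 [0.4975 0.2276 0.0146 0.0112] -1.6 0.0317 tun -0.0886 0.2877
0.028 90 [0.4816 0.2133 0.0151 0.0037] 87.9 0.0301 tun -0.104 0.2729
0.028 78 [0.5111 0.2123 0.0151 0.004 ] 89.8 0.0302 tun -0.0745 0.2728
0.028 1369 [0.4953 0.124  0.0863 0.0349] 87.3 0.0321 tun -0.0875 0.1841
0.028 66 [0.4778 0.1068 0.0158 0.0041] 88.0 0.0301 tun -0.1045 0.1663
0.028 74 [0.5072 0.1055 0.0155 0.0043] 89.4 0.0302 tun -0.075 0.1659
[-0.25536394 -0.25387622 -0.04700928 -0.04593835] [-0.02513194  0.02226176] 1002 0.051587578969651965 0.002038671533307347
```

View pics/f1.png

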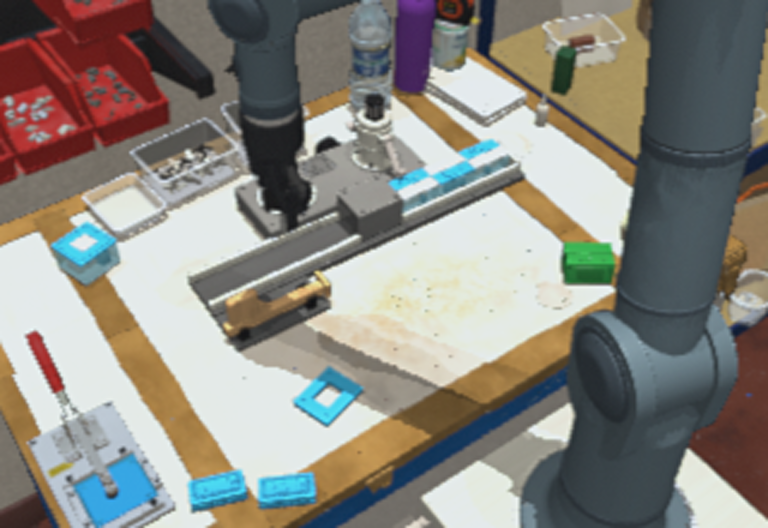

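View pics/w11.png

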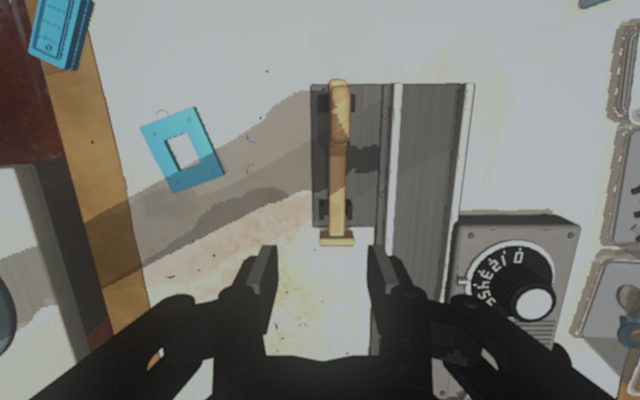

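>>> apply_moves --deltas '[{"translation": [0.6,-1.5,1],"spin": -7,"claw": 0},{"translation": [0.6,-1.5,1],"spin": -7,"claw": 0},{"translation": [0.6,-1.5,0],"spin": -7,"claw": 0},{"translation": [0.6,-1.5,0],"spin": -7,"claw": 0},{"translation": [0.6,-1.5,0],"spin": -7,"claw": 0},{"translation": [0.6,-1.5,0],"spin": -7,"claw": 0},{"translation": [0.6,-1.5,0],"spin": -7,"claw": 0},{"translation": [0.6,-1.5,0],"spin": -7,"claw": 0},{"translation": [0.6,-1.5,0],"spin": -7,"claw": 0},{"translation": [0.6,-1.5,0],"spin": -7,"claw": 0}]'

```text
time: 46.8
ee_pos: [0.5373, -0.0048, 0.2154]
tool_rot: [0.809, -0.587, -0.001, 0.0]
ft_force: [-0.3, 0.2, -0.6]
opening: 0.498
```

>>> apply_moves --deltas '[{"translation": [0.5,-2,0],"spin": -7,"claw": 0},{"translation": [0.5,-2,0],"spin": -7,"claw": 0},{"translation": [0,-2,0],"spin": -4,"claw": 0},{"translation": [0,0,0],"spin": 0,"claw": 0},{"translation": [0,0,0],"spin": 0,"claw": 0},{"translation": [0,0,0],"spin": 0,"claw": 0}]'

```text
time: 47.3
ee_pos: [0.5473, -0.0638, 0.216]
tool_rot: [0.71, -0.705, -0.001, 0.0]
ft_force: [-0.4, -0.0, -0.2]
opening: 0.503
```

```bash
python3 yaw.py; python3 - <<'E'
from h import *
from meas import rect
im,d,c=snap('wrist','w12.png');P=cloud(c,d)
m=(abs(P[...,1]+.137)<.012)&(abs(P[...,0]-.67)<.12)&(P[...,2]>.056)
Q=P[m]
for x in np.arange(.58,.77,.01):
    q=Q[abs(Q[:,0]-x)<.005]
    if len(q): print(round(x,3),len(q),q[:,2].max().round(4))
m=(P[...,2]>.15)&(P[...,2]<.166)&(abs(P[...,0]-.669)<.03)&(abs(P[...,1]+.137)<.03);print(rect(P[m]),np.median(P[m][:,2]))
E
```

```text
yaw -89.6 [ 0.5472657  -0.06375726  0.21597142] [-0.3532475  -0.00241621 -0.22846358] [0.04011698 0.01474142 0.01493927] 0.503134954314517 q7 -1.5948870005575375 47.3
0.59 98 0.0716
0.6 154 0.0697
0.61 174 0.0806
0.62 204 0.0934
0.63 334 0.1113
0.64 545 0.1285
0.65 781 0.1606
0.66 1035 0.1628
0.67 903 0.1626
(array([ 0.6646, -0.1348,  0.0323,  0.0226]), np.float64(86.39471435546875)) 0.16011064968712577
```

View pics/w12.png

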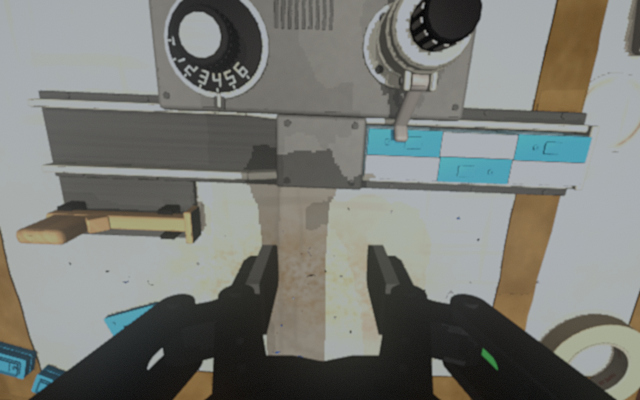

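```bash
python3 -c "
from cell import job_done
print(job_done())"
```

```text
the job is handed in; nothing more can be done
None
```

I finished the whole job and handed it in at about 47 s on the robot's clock; no verdict is reported.

What I did:
- **Coupling:** I pushed it home on the port seat. The cup top reads 160 mm above the bench, as it should, and it is about 1 mm off centre.
- **Cam arms:** I pressed both down to their stops, near arm first, then far.
- **Suction collar:** I turned it from 1 to 4.
- **Blocks:** one of the three had been knocked about 4 cm aside, so I located it again before gripping. All three then went through the hood as one train, pushed only by the stick.
- **Push stick:** it is back in its rest.

What the last checks showed:
- The blocks are flush in the outfeed lane, with centres about 81, 150 and 220 mm past the hood middle and within 2 mm of the centre line.
- The stick lies about 2 mm across and 4 mm along from its nominal rest position.
- The near arm has the same profile as before the blocks passed under it, and the collar still shows 4 at the index.
- In the pictures, the bystanders and the green look-alike were not moved; I did not measure their positions.

What disagreed or was not rechecked:
- The top camera read about 5 mm off the wrist camera in y; I used the wrist values.
- I last measured the far cam arm before pushing the blocks, when it matched the near one. It was outside the final close view.

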